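# First in, first out: feed the chart printer and restock its roll rack

### The job

Take the oldest paper roll from the front of the sloped rack, under the shelf's edge, and lay it in the printer's open paper well, near its middle and lying across the printer, the way the trough runs; the other rolls are to roll forward by themselves and stay in the lane. Then load the new roll from the tray behind them at the back of the lane, so that it rolls up against the queue. Set the rolls down without dropping them and leave the other things on the table alone.

Things in the scene. Friction and masses are not known exactly. Their poses are not given: they have to be found in the camera images.
- rack: Fixed steel gravity-feed rack for paper rolls; origin on the table below the front stop, mid-lane; x to the lane's back (uphill), y across, z up. Lane floor 70 mm wide, 214 mm long, sloping 13 degrees, 60 mm above the table at the stop. Rails 6 mm high, 62 mm apart inside; stop tab 36 mm wide, 20 mm high; back stop 16 mm high. Rolls lie across the lane and roll to the front by themselves.
- shelf_edge (a point): On the rack: middle of the lower front edge of a shelf over the lane, 143 mm above the table, 15 mm behind the front roll's centre: a gripper must lean back some 40 degrees to take that roll by its flat ends. Shelf 64 mm deep, 180 wide, 6 thick, with a carton 120 mm wide up to 211 mm above the table; posts 164 mm apart, 32 mm behind the edge. Behind the shelf the lane is open above.
- place1 (a point): On the rack: centre of a roll resting against the front stop, 19 mm behind the rack's origin and 90 mm above the table. Axes as the rack's.
- place2 (a point): On the rack: centre of the second roll in the queue, touching the first; x = 67 mm, z = 101 mm in the rack's frame.
- place3 (a point): On the rack: centre of the third roll in the queue, touching the second; x = 116 mm, z = 112 mm in the rack's frame.
- load (a point): On the rack: centre of a roll just set on the open back part of the lane, behind the shelf, from where it rolls forward to the queue when let go; x = 165 mm, z = 124 mm in the rack's frame. An upright gripper fits here.
- oldest_c (a point): White paper roll lying on its side, rigid, 50 mm in diameter, 56 mm long, about 0.11 kg, core hole in each flat end. This point is its centre; its y axis is the roll's axis. The oldest roll: at the start the one at the front of the lane, against the stop.
- second_c (a point): White paper roll lying on its side, rigid, 50 mm in diameter, 56 mm long, about 0.11 kg, core hole in each flat end. This point is its centre; its y axis is the roll's axis. At the start the second in the lane, touching the oldest.
- third_c (a point): White paper roll lying on its side, rigid, 50 mm in diameter, 56 mm long, about 0.11 kg, core hole in each flat end. This point is its centre; its y axis is the roll's axis. At the start the third in the lane, touching the second.
- fresh_c (a point): White paper roll lying on its side, rigid, 50 mm in diameter, 56 mm long, about 0.11 kg, core hole in each flat end. This point is its centre; its y axis is the roll's axis. The new roll: at the start alone in the delivery tray, lying along the tray's y axis.
- tray: Fixed shallow open cardboard tray 130 x 150 mm (x, y), walls 18 mm high and 3 mm thick, with two low grey ridges (60 mm long, 8 mm high, along y) on which the new roll rests with its centre 33 mm above the table. Origin on the table under the tray's middle, z up. It stands to the left or right of the rack, the printer on the other side.
- printer: Fixed white desktop chart printer 150 x 130 mm (x, y), grey cover folded back beyond its +x end, up to 67 mm high. Origin on the table under the middle of the paper well, z up. The well is a trough along y: 62 mm wide, floor 20 mm above the table, walls up to 54 (-x) and 50 mm (+x), ends open but for 10 mm sills 61 mm from the middle; two 8 mm ridges carry the roll.
- well (a point): In the printer: centre of a roll lying properly in the paper well, in the middle of its width, 50 mm above the table. Its y axis is the direction in which the roll's axis must lie.
- oldest: The oldest roll itself; origin at its centre.
- second: The second roll itself; origin at its centre.
- third: The third roll itself; origin at its centre.
- fresh: The new roll itself; origin at its centre.
- remote: Bystander: black remote control 46 x 150 x 18 mm lying flat; origin under its middle.
- squeeze_bottle: Bystander: white round bottle, 56 mm in diameter, 160 mm tall; origin under its middle.
- trial_lens: Bystander: small black lens ring 38 mm across, 5 mm thick, lying flat; origin under its middle.
Not all that is in view belongs to the job. What is shaped like the fresh but blue, red or yellow is not meant.

How it is judged (in metres and radians):
On the way, in this order (a step that is already met when the one before it is completed fails the run):
1. the oldest roll lies in the printer's well, let go, and the other two have rolled forward (x of oldest_c in the frame of well between -0.01 and 0.01 m and y of oldest_c in the frame of well between -0.03 and 0.03 m and z of oldest_c in the frame of well between -0.006 and 0.006 m and angle between the y axis of oldest_c and the y axis of well, either way round below 0.2 rad and distance between second_c and place1 below 0.014 m and distance between third_c and place2 below 0.014 m and contact force between the fingers and oldest below 0.1 N), for 0.2 s.
2. the new roll stands third in the lane, let go (distance between fresh_c and place3 below 0.014 m and contact force between the fingers and fresh below 0.1 N), for 0.2 s.
At the end, for the whole second after the job is handed in: Oldest roll in the well: centre within 10 mm front to back, 30 mm sideways, 6 mm in height, axis within 0.2 rad of the well's y. In the lane, within 14 mm each: former second roll at place1, third at place2, new roll at place3. All four still (under 0.02 m/s) (x of oldest_c in the frame of well between -0.01 and 0.01 m and y of oldest_c in the frame of well between -0.03 and 0.03 m and z of oldest_c in the frame of well between -0.006 and 0.006 m and angle between the y axis of oldest_c and the y axis of well, either way round below 0.2 rad and distance between second_c and place1 below 0.014 m and distance between third_c and place2 below 0.014 m and distance between fresh_c and place3 below 0.014 m and linear speed of each of oldest, second, third, fresh below 0.02 m/s); the robot touches nothing.
It fails at once if the remote control, the bottle or the lens ring is shifted by more than 25 mm (distance of any of remote, squeeze_bottle, trial_lens from where it was at the start of the episode above 0.025 m).
It fails at once if the second or third roll is lifted out of the lane (raised by more than 30 mm) (z of second_c in the frame of rack above 0.131 m or z of third_c in the frame of rack above 0.142 m).
It fails at once if the oldest roll moves faster than 0.65 m/s while not held (dropped from more than about 2 cm, or thrown) (contact force between the fingers and oldest below 0.1 N and linear speed of oldest above 0.65 m/s).
It fails at once if the new roll moves faster than 0.65 m/s while not held (dropped from more than about 2 cm, or thrown) (contact force between the fingers and fresh below 0.1 N and linear speed of fresh above 0.65 m/s).
It also fails if it takes over 72 s, if anything falls off the work surface, if the arm or the gripper's body presses on something with over 40 N, if the wrist force passes 120 N, or if a joint passes its speed limit or range.

### The arm

A 6-joint arm with a two-finger parallel gripper is mounted at the origin on the work surface. World frame = base frame: x ahead of the robot, y to its left, z up, the work surface at z = 0. Lengths are in mm, angles in rad, forces in N, time in s.
With the tool pointing down it reaches from about 275 to 750 mm from the base axis. Payload 10.2 kg.
Tool frame: the origin (TCP) lies at the very end of the fingers, on their centre line; the grasp point (between the pads) lies 19 mm behind it; z points along the fingers, y is the direction in which the jaws open and shut (so a half turn about z gives the same grasp; the last joint's range is limited). The gripper opens to 85 mm and grips with 20 to 120 N. Pads are 22 mm wide; open, the fingers measure 114 mm over their backs; the gripper's body (76 mm by 85 mm) begins 54 mm behind the grasp point. The pads swing forward as they close: fully open they stand 13 mm farther back than shut.
Start: joints at [1.11, 0.313, 1.498, -0, 1.331, -0.223], TCP at [123.684, 510.229, 231.294] pointing down, gripper open.
Joint ranges: [-2.94, 2.94], [-0.97, 2.17], [0.19, 2.56], [-1.23, 4.37], [0.02, 3.11], [-2.88, 2.88]. Speed limits (rad/s): [2.39, 2.39, 3.01, 3.14, 3.14, 3.14].

### API

Orientations are given as a unit quaternion [w, x, y, z].
In Python, from rig import sensors, imaging, ctrl gives the robot as it stands.
- The arm moves only by the shell command python3 -m creep 'ROWS' [FORCE]. ROWS is JSON, a list of rows, each an object with "grip": the finger opening in mm, from 0 to 85.4; "linear": the shift along the tool's x, y, z in mm, a list of three; "rot": the turn, a rotation vector about the tool's x, y, z in rad, a list of three. A call has 1 to 12 rows; each row shifts and turns the commanded pose from where the row before left it, along the tool's axes as they then stand; what a row does not reach is not made up. A row lasts 1/12 s, in which the tool goes at most 41.7 mm and 7.16 degrees, less where a joint would pass 70% of its speed; a pose out of reach is approached as far as the arm can. A call with a gripper value outside its range is refused whole. The fingers move at their own pace and stop on an object; FORCE is the grip in N (left out, the last holds). Time passes only in rows, so rows that do not move let the fingers close. It gives the time, the measured TCP pose, the force and the opening at its end, in the units of the state.
- sensors.sense(): the state, without advancing time (a new reading comes with each control period).
- imaging.capture(name): name is "scene" or "top" or "wrist"; returns (picture, depth): 400x640x3 uint8, red, green, blue; 400x640 float32, mm along the optical axis (not along the pixel's ray), 0 where there is no reading.
- imaging.camera_params(name): a dict with "intrinsics" (3x3 intrinsics, pixels), "R" (3x3) and "t" (3): a world point X has camera coordinates R X + t. Camera axes: x right, y down, z forward; pixel columns grow to the right and rows downward; lengths in mm; the calibration is good to about 2 mm. A picture is of the moment at which its call begins: read the wrist's pose just before it. camera_params takes no time and is no camera call; for the wrist camera it gives the pose at the moment of the call.
- ctrl.finish_job(): hands the job in, once; it reports no verdict.
The state is a dict: "time_s": time; "joints": joint angles; "dq": joint speeds; "tau": joint torques, N m; "eef_pos": TCP position; "ee_rot": TCP orientation; "force": force on the tool from outside, world axes, zero at the start; "wrist_torque": the same for the moment, N m; "grip_width": opening from 0.0 (shut) to 1.0 (fully open).
Only numpy, scipy, OpenCV 4.12 (cv2) and the standard library are available. Lean on these libraries where they do the work, as an engineer would, in place of code of your own. Each camera call takes 0.05 s, during which the arm holds its last target.

## Working session

There is one attempt and no reset: what is moved stays moved. The work goes in short steps, Python scripts to look and compute and a shell command to move; the robot and the scene stay as the last step left them, time stands still between calls to the robot, and variables do not carry over. Pictures are saved under pics/ and viewed, and the job is handed in when it is done.

```bash
ls; mkdir -p pics; python3 - <<'E'
from rig import sensors, imaging
import cv2, numpy as np
print(sensors.sense())
for n in ["scene","top"]:
    p,d=imaging.capture(n); cv2.imwrite(f"pics/{n}0.png",p[:,:,::-1]); np.save(f"pics/{n}0.npy",d)
    c=imaging.camera_params(n); print(n,c)
E
```

```text
pics
{'time_s': 0.0, 'joints': array([ 1.10961270e+00,  3.13474025e-01,  1.49843199e+00, -2.08043719e-05,
        1.33096616e+00, -2.23394779e-01]), 'dq': array([-1.68296491e-03,  1.81542629e-03, -6.68125335e-04,  2.56478162e-03,
        3.35064839e-04,  3.51855947e-05]), 'tau': array([-2.22683069e-03, -4.12265861e+01, -2.59744370e+01, -3.65471005e-04,
        4.18257012e-03,  1.23020553e-05]), 'eef_pos': array([123.5675415 , 509.9967593 , 230.72468732]), 'ee_rot': array([-2.05215407e-04,  1.18612025e-01,  9.92940471e-01, -6.06038715e-04]), 'force': array([ 0.33937098, -0.45409715, -0.32825656]), 'wrist_torque': array([ 0.00163792, -0.03548474,  0.08093392]), 'grip_width': 0.9996219624456842}
scene {'intrinsics': array([[468.72101321,   0.        , 318.69982688],
       [  0.        , 468.72101321, 199.76887188],
       [  0.        ,   0.        ,   1.        ]]), 'R': array([[ 0.26026402,  0.96551381, -0.00676217],
       [ 0.72779872, -0.20077813, -0.65574169],
       [-0.63448535,  0.16574447, -0.75495504]]), 't': array([-180.590215  , -286.08737953, 1716.6455752 ])}
top {'intrinsics': array([[370.92167861,   0.        , 325.3098862 ],
       [  0.        , 370.92167861, 198.98731516],
       [  0.        ,   0.        ,   1.        ]]), 'R': array([[-0.0131194 , -0.99973557, -0.01888562],
       [-0.98597661,  0.01607671, -0.16610737],
       [ 0.16636706,  0.01644155, -0.98592681]]), 't': array([  65.04147545,  532.73875981, 1261.30445417])}
```

View pics/scene0.png

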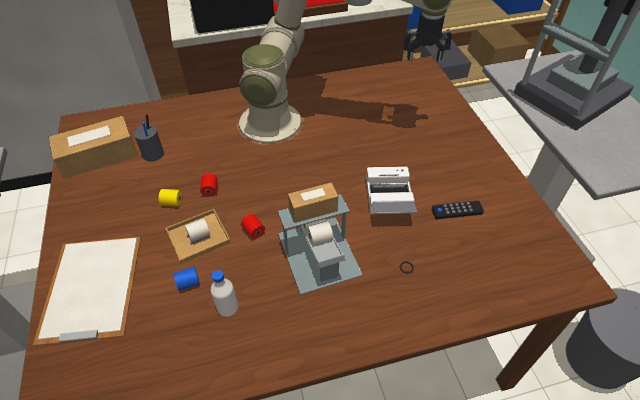

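View pics/top0.png

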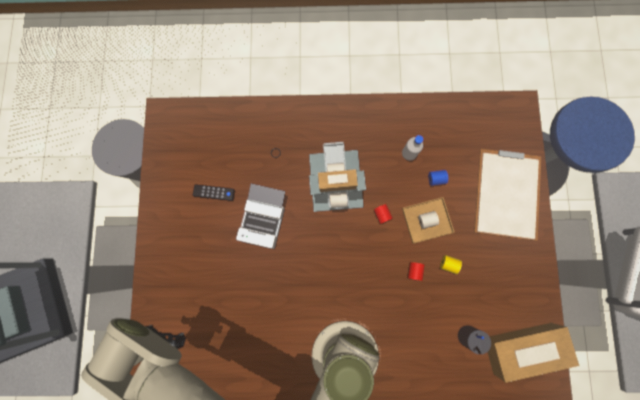

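The scene view shows the rack at (320,235), tray with the fresh roll at (198,232), printer at (390,190), remote (457,210), bottle (224,295) and lens (406,267). In the top view the rack's front roll, at (338,201), faces the robot. I'll measure from the depth next.

```bash
cat > h.py <<'E'
import numpy as np, cv2
from rig import sensors, imaging
def cloud(n,d,c=None):
    c=c or imaging.camera_params(n); K=c["intrinsics"]
    v,u=np.mgrid[0:d.shape[0],0:d.shape[1]]
    P=np.stack([(u-K[0,2])/K[0,0]*d,(v-K[1,2])/K[1,1]*d,d],-1)
    return (P-c["t"])@c["R"]   # R^T (P-t)
def px(n,X,c=None):
    c=c or imaging.camera_params(n); q=c["R"]@np.array(X,float)+c["t"]; q=c["intrinsics"]@q; return q[:2]/q[2]
E
python3 - <<'E'
from h import *
top=np.load("pics/top0.npy"); sc=np.load("pics/scene0.npy")
it=cv2.imread("pics/top0.png"); isc=cv2.imread("pics/scene0.png")
# orthophoto per camera 1px=1mm ; x 200..600 up, y -450..400
A=[]
for n,d,im in(("top",top,it),("scene",sc,isc)):
    P=cloud(n,d); m=(d>0)
    t=P[m&(abs(P[...,2])<8)]; print(n,"table z",np.median(t[:,2]))
    p=P[m]; c=im[m]; o=np.argsort(p[:,2]); p=p[o];c=c[o]
    s=1.0
    W=800;H=450
    out=np.zeros((H,W,3),np.uint8)
    for dx in(-1,0,1):
      for dy in (-1,0,1):
        r=(650-p[:,0]).round().astype(int)+dx; q=(350-p[:,1]).round().astype(int)+dy
        k=(r>=0)&(r<H)&(q>=0)&(q<W)&(p[:,2]<250); out[r[k],q[k]]=c[k]
    cv2.imwrite(f"pics/ortho_{n}.png",out)
E
```

```text
top table z 0.10636900589761383
scene table z 0.21479939561498887
```

```bash
python3 - <<'E'
import cv2
a=cv2.imread("pics/top0.png")[130:260,180:470]; cv2.imwrite("pics/topc.png",cv2.resize(a,None,fx=2.7,fy=2.7,interpolation=3))
a=cv2.imread("pics/scene0.png")[150:310,150:500]; cv2.imwrite("pics/scc.png",cv2.resize(a,None,fx=2.2,fy=2.2,interpolation=3))
E
```

```text
(no output)
```

View pics/ortho_top.png

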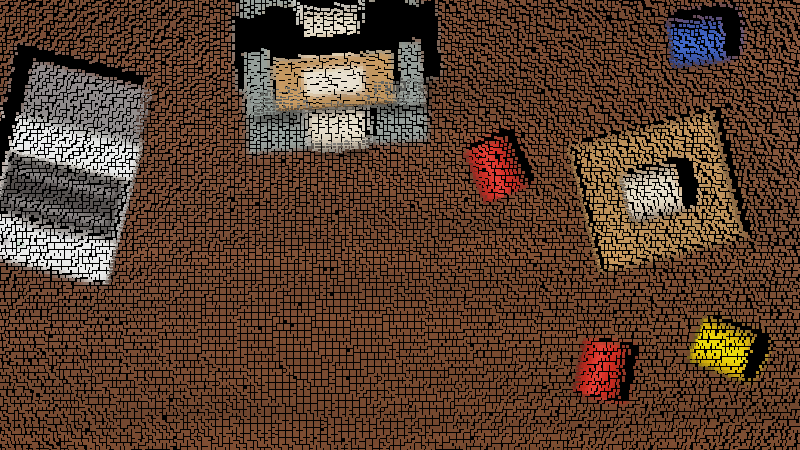

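View pics/scc.png

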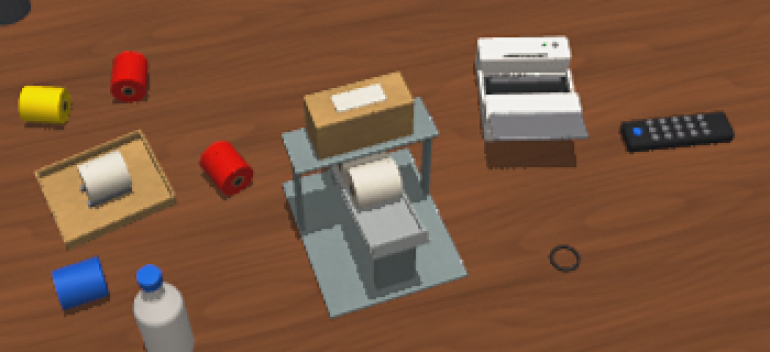

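View pics/topc.png

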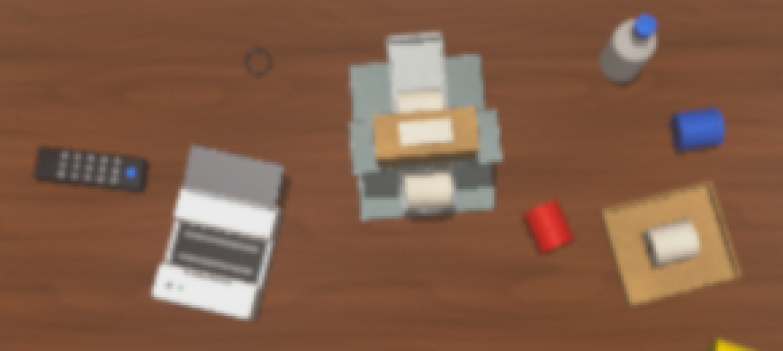

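```bash
python3 - <<'E'
from h import *
def rect(p):
    (c,s,a)=cv2.minAreaRect(p.astype(np.float32)); return np.round(c,1),np.round(s,1),round(a,2)
for n in("top","scene"):
    d=np.load(f"pics/{n}0.npy"); P=cloud(n,d); im=cv2.imread(f"pics/{n}0.png")
    P=P[d>0]; C=im[d>0].astype(int)
    print(n)
    box=lambda x0,x1,y0,y1,z0,z1:(P[:,0]>x0)&(P[:,0]<x1)&(P[:,1]>y0)&(P[:,1]<y1)&(P[:,2]>z0)&(P[:,2]<z1)
    for nm,b in dict(shelf=(480,760,-110,140,143,155),carton=(480,760,-110,140,205,217),base=(450,760,-110,140,2,12),prn_top=(330,620,180,380,44,60),prncover=(330,620,180,380,60,75),tray=(350,560,-420,-210,13,23),trayfloor=(350,560,-420,-210,2,9)).items():
        k=box(*b); p=P[k]
        if len(p)>10: print(nm,len(p),rect(p[:,:2]),"z",np.median(p[:,2]).round(1))
    # rolls: top strip
    for nm,b in dict(oldest=(480,570,-30,70,100,125),third=(570,700,-30,70,110,145),fresh=(400,540,-360,-240,40,62)).items():
        p=P[box(*b)]
        if len(p): print(nm,len(p),p.min(0).round(1),p.max(0).round(1),rect(p[:,:2]))
E
```

```text
top
shelf 383 (array([581.9,  16.8]), array([ 82.9, 180.3]), 4.64) z 149.0
carton 639 (array([570.8,  16.1]), array([ 52.5, 119.8]), 4.04) z 211.2
base 1618 (array([605.1,  14.9]), array([309.7, 249.3]), 0.01) z 5.0
prn_top 1147 (array([476.2, 282.6]), array([130.2, 193.4]), 76.43) z 53.1
prncover 312 (array([484.9, 280.3]), array([122.9, 189.9]), 76.13) z 63.3
tray 169 (array([ 460. , -306.3]), array([129.6, 152.6]), 13.98) z 17.5
trayfloor 1235 (array([ 455.4, -315.2]), array([209.1, 208.7]), 89.64) z 3.9
oldest 220 [502.7 -16.3 100. ] [547.8  40.6 118.7] (array([525.4,  12.3]), array([45.1, 56.8]), 0.76)
third 139 [614.7  -7.9 110.3] [698.5  58.4 144.4] (array([653.8,  19.5]), array([80. , 65.9]), 9.07)
fresh 229 [ 430.2 -332.5   40.1] [ 485.4 -270.2   61.4] (array([ 458.4, -301.8]), array([48.7, 56.6]), 13.11)
scene
shelf 603 (array([571.7,  18.9]), array([ 66.9, 180.9]), 3.88) z 148.8
carton 760 (array([568.9,  18.8]), array([ 55.7, 120.6]), 4.36) z 211.0
base 2977 (array([605.8,  14.7]), array([307.1, 249.8]), 0.09) z 5.4
prn_top 1067 (array([473.4, 285.6]), array([130.2, 199.3]), 76.51) z 52.8
prncover 300 (array([492.3, 281.2]), array([123.1, 174.1]), 75.84) z 63.8
tray 282 (array([ 457.8, -302.9]), array([136. , 150.2]), 13.91) z 17.0
trayfloor 1198 (array([ 455.6, -315. ]), array([208.9, 209.4]), 0.28) z 3.8
third 488 [579.8 -28.3 110.1] [697.8  68.9 144.8] (array([639.8,  17.8]), array([ 96.5, 116.1]), 86.2)
fresh 273 [ 432.4 -328.9   40.1] [ 485.4 -267.    61.8] (array([ 459.3, -298.8]), array([47. , 55.8]), 14.47)
```

```bash
cat >> h.py <<'E'
from scipy.spatial.transform import Rotation as Rn
def cur():
    s=sensors.sense(); q=s["ee_rot"]; return s, np.array(s["eef_pos"]), Rn.from_quat([q[1],q[2],q[3],q[0]])
def toolR(yaw,tilt,flip=False):
    # yaw: dir of 'x' ; tilt: lean so that z=(sin t along yaw dir, -cos t)
    a=np.array([np.cos(yaw),np.sin(yaw),0]); z=np.sin(tilt)*a+np.array([0,0,-np.cos(tilt)])
    y=np.array([-np.sin(yaw),np.cos(yaw),0])*(-1 if flip else 1)
    return Rn.from_matrix(np.stack([np.cross(y,z),y,z],1))
def plan(pos,R):
    """rotation first, then linear in final axes; also linear in current axes"""
    s,p,Rc=cur(); rv=(Rc.inv()*R).as_rotvec()
    print("t",round(s["time_s"],2),"p",p.round(1),"rotvec",rv.round(4),"deg",np.degrees(np.linalg.norm(rv)).round(1))
    print(" lin cur axes",Rc.inv().apply(pos-p).round(1)," lin final axes",R.inv().apply(pos-p).round(1),"dist",np.linalg.norm(pos-p).round(1), "F",s["force"].round(1),"grip",round(s["grip_width"],3))
E
python3 - <<'E'
from h import *
s,p,R=cur(); print(R.as_matrix().round(3))
c=imaging.camera_params("wrist"); print(c["intrinsics"].round(1)); print("cam in tool", R.inv().apply(-c["R"].T@c["t"]-p).round(1)); print((c["R"]@R.as_matrix()).round(3))
for f in(0,1):
    for psi,t in((0.072,np.radians(40)),(-.241,0),(.242,0)):
        R2=toolR(psi,t,f); plan(np.array([472,11,153.]),R2)
# printer trough
th=-13.8*np.pi/180
for n in("top","scene"):
    d=np.load(f"pics/{n}0.npy"); P=cloud(n,d)[d>0]
    k=(abs(P[:,0]-460)<130)&(abs(P[:,1]-285)<110)&(P[:,2]>12)&(P[:,2]<75); p=P[k]
    o=np.array([460,285.]); a=(p[:,:2]-o)@np.array([np.cos(th),np.sin(th)]); b=(p[:,:2]-o)@np.array([-np.sin(th),np.cos(th)])
    print(n,"b range",np.percentile(b,[1,50,99]).round(1))
    for lo in range(-90,130,5):
        m=(a>=lo)&(a<lo+5)&(abs(b)<50)
        if m.sum(): print((lo,m.sum(),*np.percentile(p[m,2],[5,50,95]).round(0)),end=" ")
    print()
E
```

```text
[[-0.972  0.236 -0.   ]
 [ 0.236  0.972 -0.001]
 [ 0.    -0.001 -1.   ]]
[[334.    0.  326.3]
 [  0.  334.  202.1]
 [  0.    0.    1. ]]
cam in tool [  77.3   -0.9 -141.8]
[[ 0.     1.     0.   ]
 [-0.953  0.    -0.302]
 [-0.302 -0.     0.953]]
t 0.1 p [123.6 510.  230.8] rotvec [-0.1091 -0.6928 -0.2967] deg 43.6
 lin cur axes [-456.2 -402.8   78.1]  lin final axes [-188.7 -522.8  259.9] dist 613.6 F [ 0.6 -0.3  1.1] grip 0.999
t 0.1 p [123.6 510.  230.8] rotvec [-0.0011 -0.0002  0.0032] deg 0.2
 lin cur axes [-456.2 -402.8   78.1]  lin final axes [-457.5 -401.4   77.8] dist 613.6 F [ 0.6 -0.3  1.1] grip 0.999
t 0.1 p [123.6 510.  230.8] rotvec [-0.001  -0.0005 -0.4798] deg 27.5
 lin cur axes [-456.2 -402.8   78.1]  lin final axes [-218.7 -568.    77.8] dist 613.6 F [ 0.6 -0.3  1.1] grip 0.999
t 0.1 p [123.6 510.  230.8] rotvec [-0.9742  0.1534  2.6749] deg 163.3
 lin cur axes [-456.2 -402.8   78.1]  lin final axes [188.7 522.8 259.9] dist 613.6 F [ 0.6 -0.3  1.1] grip 0.999
t 0.1 p [123.6 510.  230.8] rotvec [ 4.0000e-04 -1.7000e-03 -3.1384e+00] deg 179.8
 lin cur axes [-456.2 -402.
[... 5599 characters left out ...]
0), np.float64(57.0), np.float64(59.0)) (75, np.int64(31), np.float64(55.0), np.float64(58.0), np.float64(60.0)) (80, np.int64(36), np.float64(56.0), np.float64(58.0), np.float64(62.0)) (85, np.int64(32), np.float64(58.0), np.float64(61.0), np.float64(63.0)) (90, np.int64(38), np.float64(59.0), np.float64(62.0), np.float64(64.0)) (95, np.int64(38), np.float64(60.0), np.float64(63.0), np.float64(65.0)) (100, np.int64(37), np.float64(61.0), np.float64(63.0), np.float64(66.0)) (105, np.int64(32), np.float64(62.0), np.float64(65.0), np.float64(68.0)) (110, np.int64(44), np.float64(62.0), np.float64(66.0), np.float64(69.0)) (115, np.int64(34), np.float64(64.0), np.float64(67.0), np.float64(70.0))
```

```bash
python3 - <<'E'
from h import *
plan(np.array([430,288,240.]),toolR(-.241,0))
E
```

```text
t 0.1 p [123.6 510.  230.8] rotvec [-0.0011 -0.0002  0.0032] deg 0.2
 lin cur axes [-350.1 -143.6   -9.1]  lin final axes [-350.6 -142.5   -9.2] dist 378.5 F [ 0.6 -0.3  1.1] grip 0.999
```

```bash
python3 -m creep '[{"grip":85,"linear":[-32,-13,-1],"rot":[0,0,0]},{"grip":85,"linear":[-32,-13,-1],"rot":[0,0,0]},{"grip":85,"linear":[-32,-13,-1],"rot":[0,0,0]},{"grip":85,"linear":[-32,-13,-1],"rot":[0,0,0]},{"grip":85,"linear":[-32,-13,-1],"rot":[0,0,0]},{"grip":85,"linear":[-32,-13,-1],"rot":[0,0,0]},{"grip":85,"linear":[-32,-13,-1],"rot":[0,0,0]},{"grip":85,"linear":[-32,-13,-1],"rot":[0,0,0]},{"grip":85,"linear":[-32,-13,-1],"rot":[0,0,0]},{"grip":85,"linear":[-32,-13,0],"rot":[0,0,0]},{"grip":85,"linear":[-30,-13,0],"rot":[0,0,0]},{"grip":85,"linear":[0,0,0],"rot":[0,0,0]}]' 40
python3 - <<'E'
from h import *
plan(np.array([430,288,240.]),toolR(-.241,0))
c=imaging.camera_params("wrist");p,d=imaging.capture("wrist"); cv2.imwrite("pics/w1.png",p[:,:,::-1]); np.save("pics/w1.npy",d); np.savez("pics/w1c.npz",**c)
E
```

```text
time_s: 1.1
eef_pos: [433.6, 285.6, 239.6]
ee_rot: [0.0, 0.121, 0.993, -0.001]
force: [-0.3, -0.1, -0.4]
grip_width: 0.997
t 1.1 p [433.6 285.6 239.6] rotvec [-0.0012  0.0004 -0.0014] deg 0.1
 lin cur axes [ 4.1  1.5 -0.4]  lin final axes [ 4.1  1.5 -0.4] dist 4.4 F [-0.3 -0.1 -0.4] grip 0.997
```

View pics/w1.png

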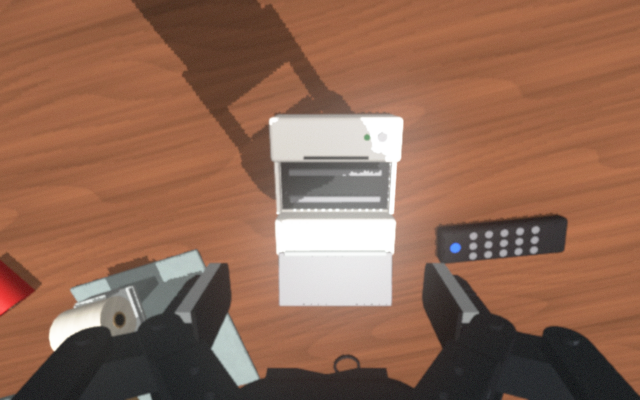

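The wrist picture shows the printer well at (335,187), with its walls at rows 162 and 214. The oldest roll is visible at lower left, (90,320). I'll measure both.

```bash
python3 - <<'E'
from h import *
d=np.load("pics/w1.npy"); c=dict(np.load("pics/w1c.npz")); P=cloud("wrist",d,c); m=d>0
P=P[m]
k=(abs(P[:,0]-470)<130)&(abs(P[:,1]-285)<80)&(P[:,2]>10)&(P[:,2]<80); p=P[k]
q=p[(p[:,2]>44)&(p[:,2]<58)]; print("rect",cv2.minAreaRect(q[:,:2].astype(np.float32)))
q=p[(p[:,2]>60)]; print("cover",cv2.minAreaRect(q[:,:2].astype(np.float32)))
for thd in(-13.8,-14.3):
    th=np.radians(thd)
    a=(p[:,:2]-[460,285])@np.array([np.cos(th),np.sin(th)]); b=(p[:,:2]-[460,285])@np.array([-np.sin(th),np.cos(th)])
    t=(p[:,2]<40)&(abs(b)<45); print(thd,"trough a",np.percentile(a[t],[0,2,50,98,100]).round(1),"b all",np.percentile(b,[.5,99.5]).round(1))
    rid=t&(p[:,2]>26)
    print("ridges a hist",np.histogram(a[rid],bins=np.arange(-40,32,4)))
print("table",np.median(P[abs(P[:,2])<8][:,2]))
E
```

```text
rect ((464.9276123046875, 286.3310241699219), (130.2176513671875, 177.22216796875), 76.22359466552734)
cover ((557.87060546875, 263.62548828125), (122.82881927490234, 32.385677337646484), 76.48011016845703)
-13.8 trough a [-84.2 -84.1  -5.2  22.3  23.2] b all [-61.2  66. ]
ridges a hist (array([  0,   0,   0, 243, 229,   0,   0,   0,   0,   0,  81, 291,  25,
         0,   0, 346,   0]), array([-40, -36, -32, -28, -24, -20, -16, -12,  -8,  -4,   0,   4,   8,
        12,  16,  20,  24,  28]))
-14.3 trough a [-84.5 -84.1  -5.2  22.4  23.5] b all [-61.5  66. ]
ridges a hist (array([  0,   0,   0, 262, 210,   0,   0,   0,   0,   0,  91, 283,  25,
         0,   0, 346,   0]), array([-40, -36, -32, -28, -24, -20, -16, -12,  -8,  -4,   0,   4,   8,
        12,  16,  20,  24,  28]))
table -0.6089844284451207
```

```bash
python3 -m creep '[{"grip":85,"linear":[0,0,0],"rot":[-0.0156,-0.099,-0.0424]},{"grip":85,"linear":[0,0,0],"rot":[-0.0156,-0.099,-0.0424]},{"grip":85,"linear":[0,0,0],"rot":[-0.0156,-0.099,-0.0424]},{"grip":85,"linear":[0,0,0],"rot":[-0.0156,-0.099,-0.0424]},{"grip":85,"linear":[0,0,0],"rot":[-0.0156,-0.099,-0.0424]},{"grip":85,"linear":[0,0,0],"rot":[-0.0156,-0.099,-0.0424]},{"grip":85,"linear":[0,0,0],"rot":[-0.0156,-0.099,-0.0424]},{"grip":85,"linear":[0,0,0],"rot":[0,0,0]}]'
python3 - <<'E'
from h import *
R=toolR(.072,np.radians(40)); z=R.as_matrix()[:,2]
plan(np.array([525,13.5,90])-82*z,R)
E
```

```text
time_s: 1.82
eef_pos: [426.9, 289.0, 238.2]
ee_rot: [0.342, -0.036, 0.939, 0.013]
force: [1.1, -1.1, 0.1]
grip_width: 0.996
t 1.82 p [426.9 289.  238.2] rotvec [ 0.0021 -0.0001  0.0041] deg 0.3
 lin cur axes [  36.7 -281.8   81.1]  lin final axes [  35.5 -281.8   81.7] dist 295.6 F [ 1.1 -1.1  0.1] grip 0.996
```

```bash
python3 -m creep '[{"grip":85,"linear":[4,-31,9],"rot":[0,0,0]},{"grip":85,"linear":[4,-31,9],"rot":[0,0,0]},{"grip":85,"linear":[4,-31,9],"rot":[0,0,0]},{"grip":85,"linear":[4,-31,9],"rot":[0,0,0]},{"grip":85,"linear":[4,-31,9],"rot":[0,0,0]},{"grip":85,"linear":[4,-31,9],"rot":[0,0,0]},{"grip":85,"linear":[4,-31,9],"rot":[0,0,0]},{"grip":85,"linear":[4,-31,9],"rot":[0,0,0]},{"grip":85,"linear":[4,-32,9],"rot":[0.002,0,0.004]},{"grip":85,"linear":[0,0,0],"rot":[0,0,0]},{"grip":85,"linear":[0,0,0],"rot":[0,0,0]}]'
python3 - <<'E'
from h import *
R=toolR(.072,np.radians(40)); z=R.as_matrix()[:,2]
plan(np.array([525,13.5,90])-82*z,R)
c=imaging.camera_params("wrist");p,d=imaging.capture("wrist"); cv2.imwrite("pics/w2.png",p[:,:,::-1]); np.save("pics/w2.npy",d); np.savez("pics/w2c.npz",**c)
E
```

```text
time_s: 2.73
eef_pos: [464.4, 80.4, 173.5]
ee_rot: [0.336, -0.033, 0.941, 0.016]
force: [-0.7, -0.3, 0.3]
grip_width: 0.993
t 2.73 p [464.4  80.4 173.5] rotvec [ 0.0076 -0.013  -0.0044] deg 0.9
 lin cur axes [ 10.5 -71.2  17.3]  lin final axes [ 11.  -71.1  17.7] dist 74.1 F [-0.7 -0.3  0.3] grip 0.993
```

View pics/w2.png

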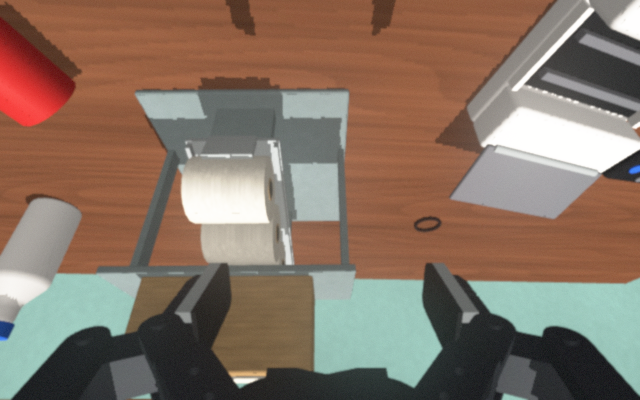

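The view shows the oldest roll at (228,190), the second at (240,243) behind it and the shelf edge at row 268. Joint-speed limits cut that move short by about 71 mm. I'll measure the roll from here.

```bash
cat >> h.py <<'E'
from scipy.optimize import least_squares
def cylfit(p,x0,yaw0=0.0,r=25.):
    # p points on lateral surface; params cx,cz offset & yaw; axis horizontal
    m=p.mean(0)
    def f(v):
        a=np.array([-np.sin(v[2]),np.cos(v[2]),0]); q=p-np.array([v[0],m[1],v[1]])
        q=q-np.outer(q@a,a); return np.linalg.norm(q,axis=1)-r
    s=least_squares(f,[x0[0],x0[2],yaw0],loss="soft_l1",f_scale=1.); v=s.x
    a=np.array([-np.sin(v[2]),np.cos(v[2]),0]); c0=np.array([v[0],m[1],v[1]])
    t=(p-c0)@a; lo,hi=np.percentile(t,[1,99]); 
    return c0+a*(lo+hi)/2, v[2], hi-lo, np.median(abs(s.fun))
E
python3 - <<'E'
from h import *
d=np.load("pics/w2.npy"); c=dict(np.load("pics/w2c.npz")); P=cloud("wrist",d,c); im=cv2.imread("pics/w2.png")
k=np.zeros(d.shape,bool); k[158:222,180:275]=1; k&=(d>0)
p=P[k]; C0=np.array([525,13.5,90])
k2=(abs(np.linalg.norm((p-C0)[:,[0,2]],axis=1)-25)<6)&(p[:,2]>78); p=p[k2]
r=cylfit(p,C0,.07); print("oldest",r[0].round(1),r[1:],len(p))
# side: check y extents over all
q=P[(d>0)]
t=q[abs(q[:,2])<8]; 
s=q[(abs(q[:,2]-149)<7)&(q[:,0]>530)&(q[:,0]<560)&(q[:,1]>-90)&(q[:,1]<130)]; 
# base plate top front edge
b=q[(abs(q[:,2]-5)<3)&(q[:,0]>440)&(q[:,0]<540)&(q[:,1]>-110)&(q[:,1]<140)]
print("shelf",len(s), s.min(0).round(1),s.max(0).round(1))
for i in range(-80,120,20):
    w=s[(s[:,1]>i)&(s[:,1]<i+20)]
    if len(w): print(i, w[:,0].min().round(1), end="; ")
E
```

```text
oldest [522.8  14.6  89. ] (np.float64(0.06891175080037697), np.float64(55.255827810928835), np.float64(0.38699042194765454)) 5347
shelf 4343 [530.5 -74.3 142. ] [560.  106.5 156. ]
-80 542.5; -60 540.8; -40 539.4; -20 537.9; 0 536.2; 20 534.7; 40 533.6; 60 532.2; 80 530.7; 100 530.5;
```

```bash
python3 -m creep '[{"grip":85,"linear":[3,-15,0],"rot":[0.0076,-0.013,-0.006]},{"grip":85,"linear":[3,-15,0],"rot":[0,0,0]},{"grip":85,"linear":[3,-15,0],"rot":[0,0,0]},{"grip":85,"linear":[1,-14,0],"rot":[0,0,0]},{"grip":85,"linear":[0,-11,0],"rot":[0,0,0]},{"grip":85,"linear":[0,0,0],"rot":[0,0,0]},{"grip":85,"linear":[0,0,0],"rot":[0,0,0]}]'
cat > t1.py <<'E'
from h import *
C=np.array([523.5,14.5,90]); R=toolR(.07,np.radians(40)); z=R.as_matrix()[:,2]
plan(C+16*z,R)
E
python3 t1.py
```

```text
time_s: 3.37
eef_pos: [461.6, 10.8, 167.3]
ee_rot: [0.342, -0.036, 0.939, 0.011]
force: [0.4, 0.1, 0.2]
grip_width: 0.993
t 3.37 p [461.6  10.8 167.3] rotvec [0.0009 0.0011 0.0059] deg 0.3
 lin cur axes [  2.3  -0.7 115.1]  lin final axes [  2.2  -0.6 115.1] dist 115.1 F [0.4 0.1 0.2] grip 0.993
```

```bash
python3 -m creep '[{"grip":85,"linear":[1,-0.5,15],"rot":[0,0,0.006]},{"grip":85,"linear":[1,0,15],"rot":[0,0,0]},{"grip":85,"linear":[0,0,15],"rot":[0,0,0]},{"grip":85,"linear":[0,0,15],"rot":[0,0,0]},{"grip":85,"linear":[0,0,15],"rot":[0,0,0]},{"grip":85,"linear":[0,0,0],"rot":[0,0,0]},{"grip":85,"linear":[0,0,0],"rot":[0,0,0]}]'
python3 t1.py
python3 - <<'E'
from h import *
c=imaging.camera_params("wrist");p,d=imaging.capture("wrist"); cv2.imwrite("pics/w3.png",p[:,:,::-1]); np.save("pics/w3.npy",d)
P=cloud("wrist",d,c); C0=np.array([523.5,14.5,90])
p=P[(d>0)&(abs(P[...,1]-14.5)<35)]; k2=(abs(np.linalg.norm((p-C0)[:,[0,2]],axis=1)-25)<5)&(p[:,2]>85); p=p[k2]; print(len(p),cylfit(p,C0,.07))
E
```

```text
time_s: 3.95
eef_pos: [511.5, 20.5, 123.3]
ee_rot: [0.331, -0.031, 0.943, 0.009]
force: [-0.2, -0.5, -0.0]
grip_width: 0.991
t 3.95 p [511.5  20.5 123.3] rotvec [-0.0058 -0.0237 -0.0029] deg 1.4
 lin cur axes [11.4 -6.6 49.3]  lin final axes [12.5 -6.8 49. ] dist 51.0 F [-0.2 -0.5 -0. ] grip 0.991
8969 (array([522.86937776,  14.22485069,  89.15242645]), np.float64(0.07013740675327396), np.float64(54.409220859400776), np.float64(0.3809658976321906))
```

View pics/w3.png

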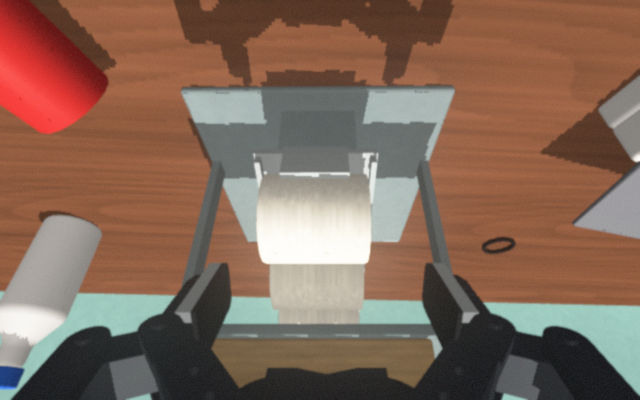

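Roll centred at (315,218), fingers at either side. The arm drifted a bit from the commanded line, so I'll check the joints and go slower.

```bash
python3 -c "
from rig import sensors; s=sensors.sense(); print(s['joints'].round(3),s['dq'].round(3))"
python3 -m creep '[{"grip":85,"linear":[6,-3,0],"rot":[-0.003,-0.012,-0.001]},{"grip":85,"linear":[6,-3,0],"rot":[-0.003,-0.012,-0.001]},{"grip":85,"linear":[0,0,0],"rot":[0,0,0]}]'
python3 t1.py; python3 -c "
from rig import sensors; s=sensors.sense(); print(s['joints'].round(3),s['dq'].round(3))"
```

```text
[-0.306  0.184  2.177  1.028  0.264 -2.879] [-0.015 -0.017  0.007  0.004 -0.002 -0.008]
time_s: 4.25
eef_pos: [505.8, 17.1, 129.3]
ee_rot: [0.334, -0.029, 0.942, 0.009]
force: [0.7, 0.1, 0.6]
grip_width: 0.994
t 4.25 p [505.8  17.1 129.3] rotvec [-0.0087 -0.0168 -0.0056] deg 1.1
 lin cur axes [10.9 -3.4 57.6]  lin final axes [11.9 -3.8 57.4] dist 58.7 F [0.7 0.1 0.6] grip 0.994
[-0.32   0.159  2.19   1.023  0.275 -2.879] [ 0.003  0.019 -0.012  0.007 -0.012 -0.004]
```

Joint 6 is at its limit of -2.88. I'll back off and use the equivalent grasp, half a turn about the tool z.

```bash
python3 -m creep '[{"grip":85,"linear":[0,0,-15],"rot":[0,0,0]},{"grip":85,"linear":[0,0,-15],"rot":[0,0,0]},{"grip":85,"linear":[0,0,-15],"rot":[0,0,0]},{"grip":85,"linear":[0,0,-15],"rot":[0,0,0]},{"grip":85,"linear":[0,0,0],"rot":[0,0,0.12]},{"grip":85,"linear":[0,0,0],"rot":[0,0,0.12]},{"grip":85,"linear":[0,0,0],"rot":[0,0,0]}]'
cat > t2.py <<'E'
from h import *
C=np.array([523.,14.5,90]); R=toolR(.07,np.radians(40),True); z=R.as_matrix()[:,2]
plan(C+16*z,R); print(sensors.sense()["joints"].round(3))
E
python3 t2.py
```

```text
time_s: 4.83
eef_pos: [468.4, 14.8, 175.7]
ee_rot: [0.33, 0.086, 0.939, 0.049]
force: [-0.4, 0.3, -0.1]
grip_width: 0.998
t 4.83 p [468.4  14.8 175.7] rotvec [-0.0229  0.0161  2.8916] deg 165.7
 lin cur axes [ 10.3  -5.8 116.9]  lin final axes [-13.4   4.2 116.7] dist 117.5 F [-0.4  0.3 -0.1] grip 0.998
[-0.368 -0.029  2.231  0.731  0.398 -2.36 ]
```

```bash

python3 -m creep '[{"grip":85,"linear":[0,0,0],"rot":[0,0,0.12]},{"grip":85,"linear":[0,0,0],"rot":[0,0,0.12]},{"grip":85,"linear":[0,0,0],"rot":[0,0,0.12]},{"grip":85,"linear":[0,0,0],"rot":[0,0,0.12]},{"grip":85,"linear":[0,0,0],"rot":[0,0,0.12]},{"grip":85,"linear":[0,0,0],"rot":[0,0,0.12]},{"grip":85,"linear":[0,0,0],"rot":[0,0,0.12]},{"grip":85,"linear":[0,0,0],"rot":[0,0,0.12]},{"grip":85,"linear":[0,0,0],"rot":[0,0,0.12]},{"grip":85,"linear":[0,0,0],"rot":[0,0,0.12]},{"grip":85,"linear":[0,0,0],"rot":[0,0,0.12]},{"grip":85,"linear":[0,0,0],"rot":[0,0,0.12]}]'
python3 -m creep '[{"grip":85,"linear":[0,0,0],"rot":[0,0,0.12]},{"grip":85,"linear":[0,0,0],"rot":[0,0,0.12]},{"grip":85,"linear":[0,0,0],"rot":[0,0,0.12]},{"grip":85,"linear":[0,0,0],"rot":[0,0,0.12]},{"grip":85,"linear":[0,0,0],"rot":[0,0,0.12]},{"grip":85,"linear":[0,0,0],"rot":[0,0,0.12]},{"grip":85,"linear":[0,0,0],"rot":[0,0,0.12]},{"grip":85,"linear":[0,0,0],"rot":[0,0,0.12]},{"grip":85,"linear":[0,0,0],"rot":[0,0,0.12]},{"grip":85,"linear":[0,0,0],"rot":[0,0,0.12]},{"grip":85,"linear":[0,0,0],"rot":[0,0,0.12]},{"grip":85,"linear":[0,0,0],"rot":[0,0,0]}]'
python3 t2.py
```

```text
time_s: 5.83
eef_pos: [468.5, 15.0, 175.1]
ee_rot: [0.216, 0.683, 0.65, 0.254]
force: [-0.0, 0.4, -0.2]
grip_width: 0.996
time_s: 6.83
eef_pos: [468.5, 15.0, 175.1]
ee_rot: [0.015, 0.938, 0.095, 0.333]
force: [0.3, -0.7, 0.3]
grip_width: 0.995
t 6.83 p [468.5  15.  175.1] rotvec [0.0071 0.0187 0.1352] deg 7.8
 lin cur axes [-11.3   1.8 116.4]  lin final axes [-13.1   4.3 116.2] dist 117.0 F [ 0.3 -0.7  0.3] grip 0.995
[-0.368 -0.028  2.231  0.731  0.398  0.396]
```

```bash

python3 -m creep '[{"grip":85,"linear":[-3,1,0],"rot":[0.0035,0.0093,0.068]},{"grip":85,"linear":[-3,1,0],"rot":[0.0035,0.0093,0.067]},{"grip":85,"linear":[-4,1,0],"rot":[0,0,0]},{"grip":85,"linear":[-3,1,0],"rot":[0,0,0]},{"grip":85,"linear":[0,0,10],"rot":[0,0,0]},{"grip":85,"linear":[0,0,10],"rot":[0,0,0]},{"grip":85,"linear":[0,0,10],"rot":[0,0,0]},{"grip":85,"linear":[0,0,10],"rot":[0,0,0]},{"grip":85,"linear":[0,0,0],"rot":[0,0,0]}]'
python3 t2.py
```

```text
time_s: 7.58
eef_pos: [484.9, 11.6, 135.3]
ee_rot: [-0.011, 0.939, 0.035, 0.341]
force: [-0.3, -0.4, -0.3]
grip_width: 0.994
t 7.58 p [484.9  11.6 135.3] rotvec [-0.0006  0.0018  0.0051] deg 0.3
 lin cur axes [ 0.3 -0.2 75.2]  lin final axes [ 0.2 -0.2 75.2] dist 75.2 F [-0.3 -0.4 -0.3] grip 0.994
[-0.37   0.101  2.248  1.101  0.312  0.138]
```

```bash

python3 -m creep '[{"grip":85,"linear":[0,0,10],"rot":[0,0,0.005]},{"grip":85,"linear":[0,0,10],"rot":[0,0,0]},{"grip":85,"linear":[0,0,10],"rot":[0,0,0]},{"grip":85,"linear":[0,0,10],"rot":[0,0,0]},{"grip":85,"linear":[0,0,10],"rot":[0,0,0]},{"grip":85,"linear":[0,0,0],"rot":[0,0,0]}]'
python3 t2.py;python3 - <<'E'
from h import *
p,d=imaging.capture("wrist"); cv2.imwrite("pics/w4.png",p[:,:,::-1])
E
```

```text
time_s: 8.08
eef_pos: [517.0, 13.9, 97.5]
ee_rot: [-0.012, 0.939, 0.032, 0.341]
force: [-0.4, 0.0, 1.3]
grip_width: 0.993
t 8.08 p [517.   13.9  97.5] rotvec [-0.0005  0.0009 -0.0011] deg 0.1
 lin cur axes [-0.2 -0.2 25.6]  lin final axes [-0.2 -0.2 25.6] dist 25.6 F [-0.4  0.   1.3] grip 0.993
[-0.329  0.259  2.197  1.461  0.254 -0.199]
```

View pics/w4.png

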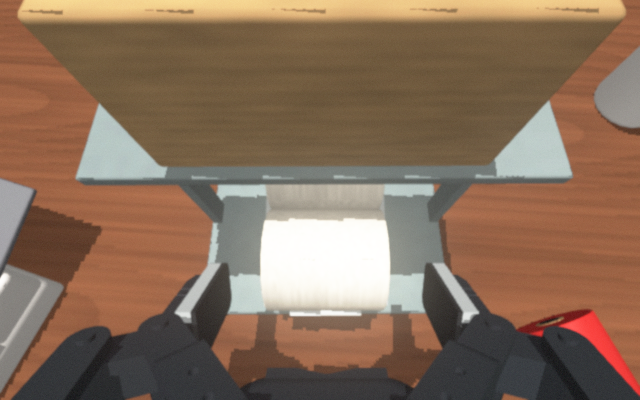

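The roll at (325,265) is centred between the pads. The shelf edge at row 180 is clear.

```bash

python3 -m creep '[{"grip":85,"linear":[0,0,7],"rot":[0,0,0]},{"grip":85,"linear":[0,0,7],"rot":[0,0,0]},{"grip":85,"linear":[0,0,7],"rot":[0,0,0]},{"grip":85,"linear":[0,0,5],"rot":[0,0,0]},{"grip":85,"linear":[0,0,0],"rot":[0,0,0]}]'
python3 t2.py;python3 - <<'E'
from h import *
p,d=imaging.capture("wrist"); cv2.imwrite("pics/w5.png",p[:,:,::-1])
p,d=imaging.capture("scene"); cv2.imwrite("pics/s5.png",cv2.resize(p[150:310,250:450,::-1],None,fx=3.5,fy=3.5))
E
```

```text
time_s: 8.55
eef_pos: [533.5, 15.0, 78.4]
ee_rot: [-0.012, 0.939, 0.032, 0.342]
force: [-0.1, 0.3, -0.1]
grip_width: 0.997
t 8.55 p [533.5  15.   78.4] rotvec [-0.0003 -0.0002 -0.0023] deg 0.1
 lin cur axes [-0.6 -0.2  0.4]  lin final axes [-0.6 -0.2  0.4] dist 0.7 F [-0.1  0.3 -0.1] grip 0.997
[-0.311  0.335  2.165  1.654  0.242 -0.381]
```

View pics/w5.png

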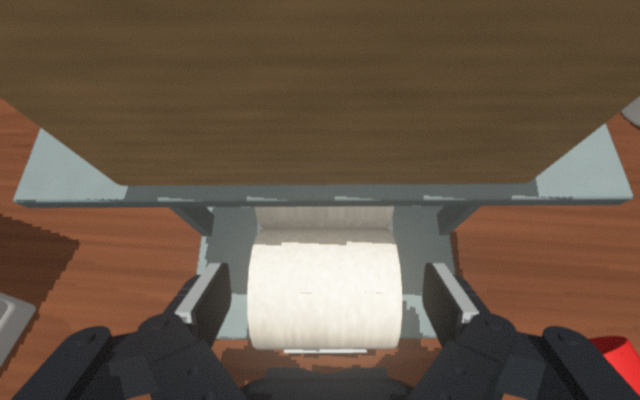

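View pics/s5.png

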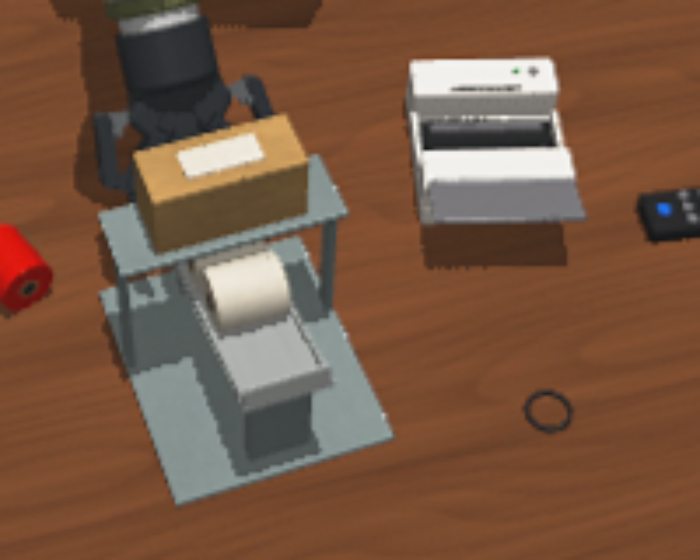

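Fingers stand on both sides of the front roll and nothing is touching. Closing now.

```bash

python3 -m creep '[{"grip":60,"linear":[0,0,0],"rot":[0,0,0]},{"grip":52,"linear":[0,0,0],"rot":[0,0,0]},{"grip":50,"linear":[0,0,0],"rot":[0,0,0]},{"grip":50,"linear":[0,0,0],"rot":[0,0,0]},{"grip":50,"linear":[0,0,0],"rot":[0,0,0]},{"grip":50,"linear":[0,0,0],"rot":[0,0,0]}]' 40
python3 t2.py;python3 - <<'E'
from h import *
p,d=imaging.capture("wrist"); cv2.imwrite("pics/w6.png",p[:,:,::-1])
E
```

```text
time_s: 9.15
eef_pos: [533.5, 14.9, 78.7]
ee_rot: [-0.012, 0.939, 0.031, 0.342]
force: [-6.2, 0.1, 5.6]
grip_width: 0.65
t 9.15 p [533.5  14.9  78.7] rotvec [ 0.0003 -0.0008 -0.0034] deg 0.2
 lin cur axes [-0.8 -0.3  0.6]  lin final axes [-0.8 -0.3  0.6] dist 1.0 F [-6.2  0.1  5.6] grip 0.65
[-0.311  0.335  2.165  1.655  0.242 -0.381]
```

View pics/w6.png

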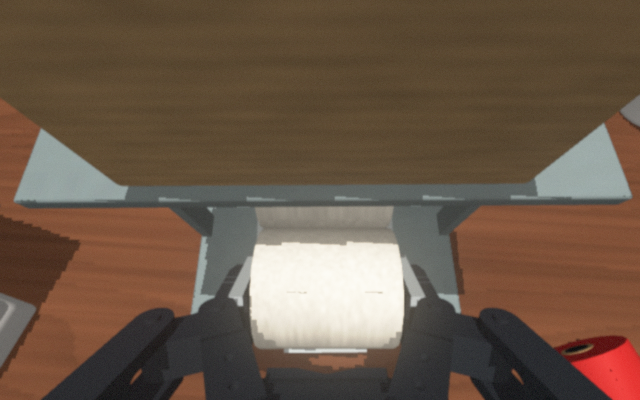

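Held at an opening of about 55.5 mm. I'll lift it clear of the stop, then retreat along the tool.

```bash

python3 -m creep '[{"grip":50,"linear":[2,0,-4],"rot":[0,0,0]},{"grip":50,"linear":[2.5,0,-5],"rot":[0,0,0]},{"grip":50,"linear":[2.5,0,-6],"rot":[0,0,0]},{"grip":50,"linear":[1,0,-8],"rot":[0,0,0]},{"grip":50,"linear":[0,0,-8],"rot":[0,0,0]},{"grip":50,"linear":[0,0,-8],"rot":[0,0,0]},{"grip":50,"linear":[0,0,-8],"rot":[0,0,0]},{"grip":50,"linear":[0,0,-8],"rot":[0,0,0]},{"grip":50,"linear":[0,0,-8],"rot":[0,0,0]},{"grip":50,"linear":[0,0,-8],"rot":[0,0,0]},{"grip":50,"linear":[0,0,-8],"rot":[0,0,0]},{"grip":50,"linear":[0,0,0],"rot":[0,0,0]}]'
python3 t2.py;python3 - <<'E'
from h import *
p,d=imaging.capture("wrist"); cv2.imwrite("pics/w7.png",p[:,:,::-1])
E
```

```text
time_s: 10.2
eef_pos: [488.5, 11.8, 144.6]
ee_rot: [-0.012, 0.939, 0.031, 0.342]
force: [-0.3, 0.3, -1.4]
grip_width: 0.649
t 10.2 p [488.5  11.8 144.6] rotvec [ 0.0005 -0.0009 -0.0033] deg 0.2
 lin cur axes [-8.7 -0.3 80.1]  lin final axes [-8.6 -0.3 80.1] dist 80.5 F [-0.3  0.3 -1.4] grip 0.649
[-0.365  0.086  2.231  1.022  0.323  0.235]
```

View pics/w7.png

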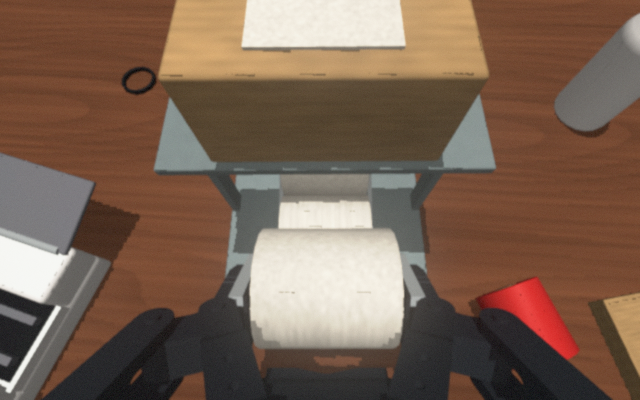

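The oldest roll is in the fingers at (328,290) and the next roll has come forward below it. I'll raise it, turn upright and swing to the printer.

```bash

python3 -m creep '[{"grip":50,"linear":[0,0,-14],"rot":[0,0,0]},{"grip":50,"linear":[0,0,-14],"rot":[0,0,0]},{"grip":50,"linear":[0,0,-14],"rot":[0,0,0]},{"grip":50,"linear":[0,0,-14],"rot":[0,0,0]},{"grip":50,"linear":[0,0,-14],"rot":[0,0,0]},{"grip":50,"linear":[0,0,0],"rot":[0,0,0]}]'
python3 - <<'E'
from h import *
well=np.array([452.8,289,50])
R=toolR(-.241,0,True); plan(well+[0,0,90],R); print(sensors.sense()["joints"].round(3))
c=imaging.camera_params("wrist"); s,p0,Rc=cur(); im,d=imaging.capture("wrist"); P=cloud("wrist",d,c); m=np.zeros(d.shape,bool); m[240:335,270:385]=1
p=Rc.inv().apply(P[m&(d>0)]-p0); print(p.mean(0))
# cylinder in tool frame, axis ~ tool y : x,z fit
f=least_squares(lambda v:np.hypot(p[:,0]-v[0],p[:,2]-v[1])-25,[0,-16],loss="soft_l1"); print("roll in tool x,z",f.x, np.median(abs(f.fun)))
p,d=imaging.capture("scene"); cv2.imwrite("pics/s7.png",cv2.resize(p[150:310,250:450,::-1],None,fx=3.5,fy=3.5))
E
```

```text
time_s: 10.75
eef_pos: [444.0, 8.6, 198.7]
ee_rot: [-0.012, 0.939, 0.031, 0.343]
force: [0.5, 0.2, -0.9]
grip_width: 0.646
t 10.75 p [444.    8.6 198.7] rotvec [-0.1092 -0.6945  0.2949] deg 43.7
 lin cur axes [ -17.  -279.1   63. ]  lin final axes [ -58.3 -274.4   58.7] dist 286.6 F [ 0.5  0.2 -0.9] grip 0.646
[-0.438 -0.145  2.268  0.722  0.494  0.512]
[  9.87370652   1.17718544 -34.35249684]
roll in tool x,z [ -1.96297281 -14.81645371] 0.37794678007889004
```

View pics/s7.png

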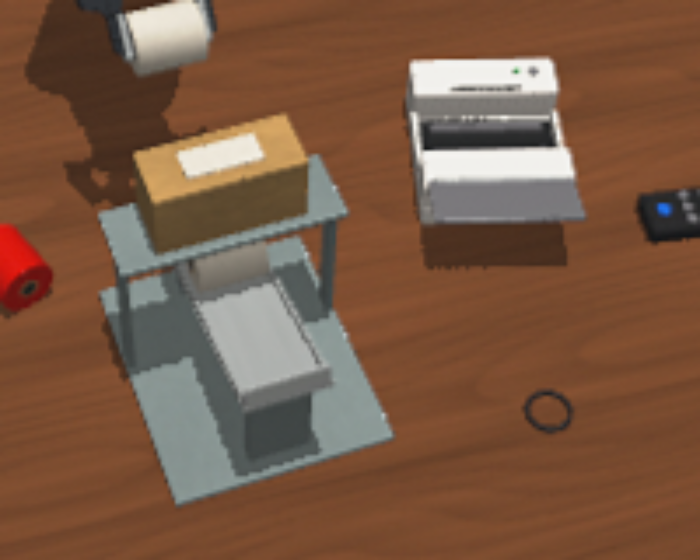

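```bash

python3 -m creep '[{"grip":50,"linear":[0,0,0],"rot":[-0.0156,-0.0992,0.0421]},{"grip":50,"linear":[0,0,0],"rot":[-0.0156,-0.0992,0.0421]},{"grip":50,"linear":[0,0,0],"rot":[-0.0156,-0.0992,0.0421]},{"grip":50,"linear":[0,0,0],"rot":[-0.0156,-0.0992,0.0421]},{"grip":50,"linear":[0,0,0],"rot":[-0.0156,-0.0992,0.0421]},{"grip":50,"linear":[0,0,0],"rot":[-0.0156,-0.0992,0.0421]},{"grip":50,"linear":[0,0,0],"rot":[-0.0156,-0.0992,0.0421]},{"grip":50,"linear":[0,0,0],"rot":[0,0,0]}]'
cat > t3.py <<'E'
from h import *
well=np.array([452.8,289,50]); xp=np.array([np.cos(.241),-np.sin(.241),0])
R=toolR(-.241,0,True); plan(well+2*xp+[0,0,-15.5],R); print(sensors.sense()["joints"].round(3))
E
python3 t3.py
```

```text
time_s: 11.52
eef_pos: [446.6, 11.6, 195.7]
ee_rot: [-0.007, 0.994, -0.098, 0.037]
force: [0.4, 0.8, -2.1]
grip_width: 0.65
t 11.52 p [446.6  11.6 195.7] rotvec [-0.0237 -0.0721  0.0437] deg 5.0
 lin cur axes [ -58.1 -269.5  163.4]  lin final axes [ -58.2 -270.9  161.2] dist 320.5 F [ 0.4  0.8 -2.1] grip 0.65
[-0.253  0.132  1.825  0.029  1.113  1.503]
```

```bash

python3 -m creep '[{"grip":50,"linear":[-5,-24,0],"rot":[-0.0237,-0.0721,0.0437]},{"grip":50,"linear":[-5,-25,0],"rot":[0,0,0]},{"grip":50,"linear":[-5,-25,0],"rot":[0,0,0]},{"grip":50,"linear":[-5,-25,0],"rot":[0,0,0]},{"grip":50,"linear":[-5,-25,0],"rot":[0,0,0]},{"grip":50,"linear":[-5,-25,0],"rot":[0,0,0]},{"grip":50,"linear":[-5,-25,0],"rot":[0,0,0]},{"grip":50,"linear":[-5,-25,0],"rot":[0,0,0]},{"grip":50,"linear":[-6,-25,0],"rot":[0,0,0]},{"grip":50,"linear":[-6,-25,0],"rot":[0,0,0]},{"grip":50,"linear":[-6,-22,0],"rot":[0,0,0]},{"grip":50,"linear":[0,0,0],"rot":[0,0,0]}]'
python3 t3.py
```

```text
time_s: 12.52
eef_pos: [451.0, 291.9, 195.1]
ee_rot: [-0.001, 0.993, -0.118, 0.002]
force: [0.4, 0.5, -0.7]
grip_width: 0.648
t 12.52 p [451.  291.9 195.1] rotvec [-0.0026 -0.0034  0.0054] deg 0.4
 lin cur axes [  3.9   2.8 160.6]  lin final axes [  4.4   2.4 160.6] dist 160.6 F [ 0.4  0.5 -0.7] grip 0.648
[0.356 0.367 1.519 0.    1.251 2.162]
```

Descend most of the way, then look.

```bash

python3 -m creep '[{"grip":50,"linear":[2,1.2,14],"rot":[-0.0026,-0.0034,0.0054]},{"grip":50,"linear":[2.2,1.2,14],"rot":[0,0,0]},{"grip":50,"linear":[0,0,14],"rot":[0,0,0]},{"grip":50,"linear":[0,0,14],"rot":[0,0,0]},{"grip":50,"linear":[0,0,14],"rot":[0,0,0]},{"grip":50,"linear":[0,0,14],"rot":[0,0,0]},{"grip":50,"linear":[0,0,14],"rot":[0,0,0]},{"grip":50,"linear":[0,0,12],"rot":[0,0,0]},{"grip":50,"linear":[0,0,0],"rot":[0,0,0]},{"grip":50,"linear":[0,0,0],"rot":[0,0,0]}]'
python3 t3.py
python3 - <<'E'
from h import *
c=imaging.camera_params("wrist");p,d=imaging.capture("wrist"); cv2.imwrite("pics/w8.png",p[:,:,::-1])
P=cloud("wrist",d,c)[d>0]
th=-.241; a=(P[:,:2]-[460,285])@np.array([np.cos(th),np.sin(th)]); b=(P[:,:2]-[460,285])@np.array([-np.sin(th),np.cos(th)])
k=(abs(b)<45)&(a>15)&(a<60)&(abs(P[:,2]-50)<5); print("+x wall edge a",np.percentile(a[k],[0,1,5]) if k.any() else None)
k=(abs(b)<70)&(a<-30)&(a>-80)&(abs(P[:,2]-54)<5); print("-x wall",np.percentile(a[k],[95,99,100]) if k.any() else None)
k=(abs(P[:,2]-54)<6)&(abs(a)<90)&(abs(b)<90); print("b",np.percentile(b[k],[.5,99.5]))
E
```

```text
time_s: 13.35
eef_pos: [455.0, 284.4, 85.9]
ee_rot: [0.001, 0.992, -0.123, -0.0]
force: [0.2, 0.5, -1.3]
grip_width: 0.651
t 13.35 p [455.  284.4  85.9] rotvec [ 0.0029  0.0002 -0.0048] deg 0.3
 lin cur axes [-1.3 -4.1 51.4]  lin final axes [-1.3 -4.  51.4] dist 51.5 F [ 0.2  0.5 -1.3] grip 0.651
[ 0.341  0.498  1.638 -0.003  1.007  2.159]
+x wall edge a [21.35810009 22.60954459 24.49453942]
-x wall [-41.6972245  -41.12718745 -41.10191246]
b [-59.71845193  64.09234641]
```

View pics/w8.png

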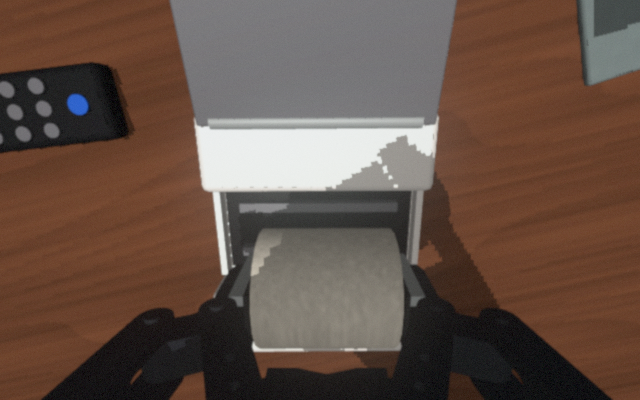

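The roll at (327,290) is squarely over the trough, whose +x wall is at row 190. Edges give the well's middle about 0.7 mm nearer to me, so I'll adjust and go down.

```bash

python3 -m creep '[{"grip":50,"linear":[-1,-2,0],"rot":[0.003,0,-0.005]},{"grip":50,"linear":[-1,-2,0],"rot":[0,0,0]},{"grip":50,"linear":[0,0,7],"rot":[0,0,0]},{"grip":50,"linear":[0,0,7],"rot":[0,0,0]},{"grip":50,"linear":[0,0,7],"rot":[0,0,0]},{"grip":50,"linear":[0,0,7],"rot":[0,0,0]},{"grip":50,"linear":[0,0,7],"rot":[0,0,0]},{"grip":50,"linear":[0,0,6],"rot":[0,0,0]},{"grip":50,"linear":[0,0,4],"rot":[0,0,0]},{"grip":50,"linear":[0,0,0],"rot":[0,0,0]},{"grip":50,"linear":[0,0,0],"rot":[0,0,0]}]'
python3 t3.py
```

```text
time_s: 14.32
eef_pos: [454.5, 288.9, 41.5]
ee_rot: [0.0, 0.993, -0.121, 0.0]
force: [-0.2, 1.3, -1.1]
grip_width: 0.652
t 14.32 p [454.5 288.9  41.5] rotvec [ 0.0005 -0.0008 -0.0007] deg 0.1
 lin cur axes [0.3 0.3 7. ]  lin final axes [0.3 0.3 7. ] dist 7.0 F [-0.2  1.3 -1.1] grip 0.652
[ 3.490e-01  5.670e-01  1.664e+00 -1.000e-03  9.100e-01  2.162e+00]
```

```bash

python3 -m creep '[{"grip":50,"linear":[0,0,2],"rot":[0,0,0]},{"grip":50,"linear":[0,0,2],"rot":[0,0,0]},{"grip":50,"linear":[0,0,1],"rot":[0,0,0]},{"grip":50,"linear":[0,0,0],"rot":[0,0,0]}]'
python3 -m creep '[{"grip":50,"linear":[0,0,1],"rot":[0,0,0]},{"grip":50,"linear":[0,0,0.5],"rot":[0,0,0]},{"grip":50,"linear":[0,0,0],"rot":[0,0,0]}]'
python3 t3.py
```

```text
time_s: 14.65
eef_pos: [454.4, 288.9, 36.5]
ee_rot: [0.0, 0.993, -0.121, 0.0]
force: [-0.2, -0.1, -1.6]
grip_width: 0.65
time_s: 14.9
eef_pos: [454.7, 288.9, 35.5]
ee_rot: [0.0, 0.993, -0.121, 0.001]
force: [-0.8, -0.7, 2.1]
grip_width: 0.648
t 14.9 p [454.7 288.9  35.5] rotvec [ 0.0002 -0.0014 -0.0007] deg 0.1
 lin cur axes [0.2 0.4 1. ]  lin final axes [0.2 0.4 1. ] dist 1.1 F [-0.8 -0.7  2.1] grip 0.648
[ 3.490e-01  5.770e-01  1.667e+00 -1.000e-03  8.960e-01  2.162e+00]
```

Contact was felt, with Fz going from -1.6 to +2.1 N. Releasing.

```bash

python3 -m creep '[{"grip":57,"linear":[0,0,0],"rot":[0,0,0]},{"grip":60,"linear":[0,0,0],"rot":[0,0,0]},{"grip":66,"linear":[0,0,0],"rot":[0,0,0]},{"grip":74,"linear":[0,0,0],"rot":[0,0,0]},{"grip":80,"linear":[0,0,0],"rot":[0,0,0]},{"grip":80,"linear":[0,0,0],"rot":[0,0,0]},{"grip":80,"linear":[0,0,-5],"rot":[0,0,0]},{"grip":80,"linear":[0,0,-8],"rot":[0,0,0]},{"grip":80,"linear":[0,0,-12],"rot":[0,0,0]},{"grip":80,"linear":[0,0,-16],"rot":[0,0,0]},{"grip":80,"linear":[0,0,-20],"rot":[0,0,0]},{"grip":80,"linear":[0,0,-20],"rot":[0,0,0]}]'
python3 - <<'E'
from h import *
c=imaging.camera_params("wrist");p,d=imaging.capture("wrist"); cv2.imwrite("pics/w9.png",p[:,:,::-1]); P=cloud("wrist",d,c); 
C0=np.array([452.5,289,50]); p=P[(d>0)]; p=p[(np.hypot(*(p-C0)[:,:2].T)<45)]; k=(abs(np.linalg.norm((p-C0)[:,[0,2]],axis=1)-25)<7)&(p[:,2]>58); p=p[k]; print(len(p),cylfit(p,C0,-.24))
p,d=imaging.capture("scene"); cv2.imwrite("pics/s9.png",cv2.resize(p[150:310,250:450,::-1],None,fx=3.5,fy=3.5))
E
```

```text
time_s: 15.9
eef_pos: [454.4, 288.9, 117.7]
ee_rot: [0.0, 0.993, -0.121, 0.001]
force: [0.4, 0.1, 0.4]
grip_width: 0.938
6040 (array([450.98077802, 288.74516313,  48.93518467]), np.float64(-0.23849254171967899), np.float64(54.470160813228055), np.float64(0.35083072143600624))
```

View pics/w9.png

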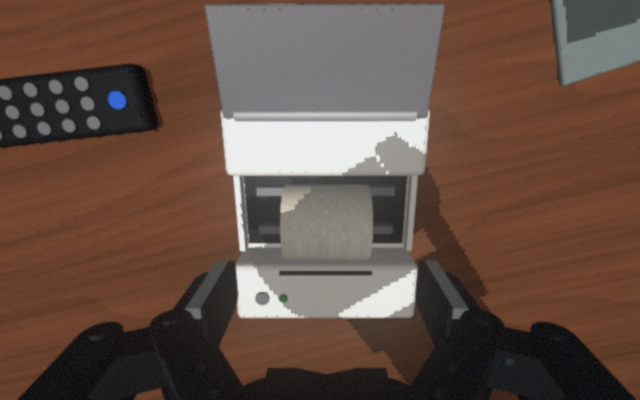

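View pics/s9.png

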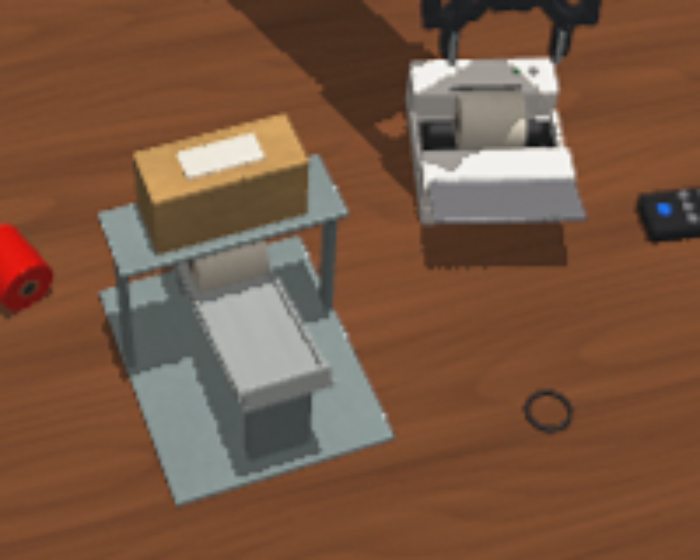

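Roll is in the well: fitted (451, 289, 49), axis yaw -0.238, right on the trough. The third roll is no longer in the open lane, so the queue has moved up. Next is the tray.

```bash

python3 -m creep '[{"grip":85,"linear":[0,0,-30],"rot":[0,0,0]},{"grip":85,"linear":[0,0,-30],"rot":[0,0,0]},{"grip":85,"linear":[0,0,-30],"rot":[0,0,-0.12]},{"grip":85,"linear":[0,0,-30],"rot":[0,0,-0.12]},{"grip":85,"linear":[0,0,-20],"rot":[0,0,-0.12]},{"grip":85,"linear":[0,0,0],"rot":[0,0,-0.12]},{"grip":85,"linear":[0,0,0],"rot":[0,0,0]}]'
cat > t4.py <<'E'
from h import *
import sys
C=np.array([459,-300,33.]); R=toolR(.238,0,True); plan(C+[0,0,float(sys.argv[1])],R); print(sensors.sense()["joints"].round(3))
E
python3 t4.py 222
```

```text
time_s: 16.58
eef_pos: [454.5, 289.1, 257.1]
ee_rot: [0.0, 0.993, 0.121, 0.001]
force: [-0.1, -0.3, -0.5]
grip_width: 0.998
t 16.58 p [454.5 289.1 257.1] rotvec [ 0.0006 -0.0026  0.0046] deg 0.3
 lin cur axes [-137.1  572.9    2.1]  lin final axes [-134.5  573.6    2.1] dist 589.1 F [-0.1 -0.3 -0.5] grip 0.998
[ 3.490e-01  3.240e-01  1.414e+00 -1.000e-03  1.400e+00  1.678e+00]
```

```bash

python3 -m creep '[{"grip":85,"linear":[-7,28,0],"rot":[0,0,0]},{"grip":85,"linear":[-7,28,0],"rot":[0,0,0]},{"grip":85,"linear":[-7,28,0],"rot":[0,0,0]},{"grip":85,"linear":[-7,28,0],"rot":[0,0,0]},{"grip":85,"linear":[-7,28,0],"rot":[0,0,0]},{"grip":85,"linear":[-7,28,0],"rot":[0,0,0]},{"grip":85,"linear":[-7,28,0],"rot":[0,0,0]},{"grip":85,"linear":[-7,28,0],"rot":[0,0,0]},{"grip":85,"linear":[-7,28,0],"rot":[0,0,0]},{"grip":85,"linear":[-7,28,0],"rot":[0,0,0]},{"grip":85,"linear":[-7,28,0],"rot":[0,0,0]},{"grip":85,"linear":[-7,28,0],"rot":[0,0,0]}]'
python3 -m creep '[{"grip":85,"linear":[-7,28,0],"rot":[0,0,0]},{"grip":85,"linear":[-7,28,0],"rot":[0,0,0]},{"grip":85,"linear":[-7,28,0],"rot":[0,0,0]},{"grip":85,"linear":[-7,28,0],"rot":[0,0,0]},{"grip":85,"linear":[-7,28,0],"rot":[0,0,0]},{"grip":85,"linear":[-7,28,0],"rot":[0,0,0]},{"grip":85,"linear":[-7,28,0],"rot":[0,0,0]},{"grip":85,"linear":[-7,28,0],"rot":[0,0,0]},{"grip":85,"linear":[0,0,0],"rot":[0,0,0]}]'
python3 t4.py 222
python3 - <<'E'
from h import *
c=imaging.camera_params("wrist");p,d=imaging.capture("wrist"); cv2.imwrite("pics/w10.png",p[:,:,::-1]); P=cloud("wrist",d,c); 
C0=np.array([459,-300,33]); p=P[(d>0)]; p=p[(np.hypot(*(p-C0)[:,:2].T)<45)]; p=p[(p[:,2]>36)&(p[:,2]<64)]; print(len(p),cylfit(p,C0,.24),cv2.minAreaRect(p[:,:2].astype(np.float32)))
E
```

```text
time_s: 17.58
eef_pos: [451.3, -58.5, 255.5]
ee_rot: [-0.0, 0.993, 0.117, -0.0]
force: [0.8, 1.2, -0.6]
grip_width: 0.994
time_s: 18.33
eef_pos: [449.6, -292.0, 254.8]
ee_rot: [-0.0, 0.993, 0.115, -0.001]
force: [0.3, -0.3, -0.0]
grip_width: 0.995
t 18.33 p [ 449.6 -292.   254.8] rotvec [-0.0003  0.001  -0.0075] deg 0.4
 lin cur axes [ 7.4  9.9 -0.2]  lin final axes [ 7.3 10.  -0.2] dist 12.4 F [ 0.3 -0.3 -0. ] grip 0.995
[-7.940e-01  3.220e-01  1.424e+00 -1.000e-03  1.397e+00  5.460e-01]
2345 (array([ 455.72092914, -301.30942529,   31.97503624]), np.float64(0.24692731345823463), np.float64(54.74701339624596), np.float64(0.3864417565968914)) ((456.3295593261719, -301.24993896484375), (48.7287712097168, 55.9688606262207), 14.20956039428711)
```

View pics/w10.png

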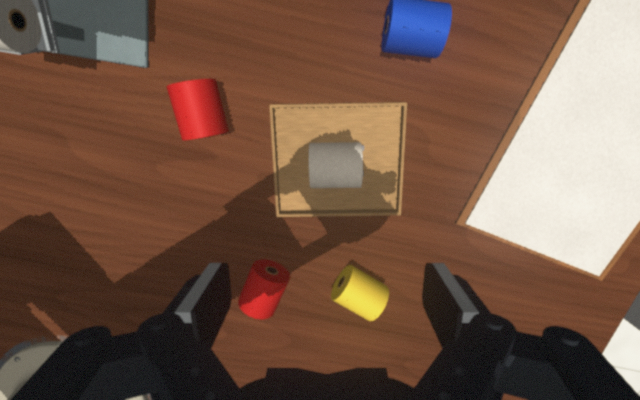

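The fresh roll lies in the tray at (336,165). It fits to (456, -301, 33), yaw 0.245.

```bash
sed -i 's/\[459,-300,33.\]/[456.2,-301.2,33.]/; s/toolR(.238/toolR(.244/' t4.py
python3 -m creep '[{"grip":85,"linear":[2,5,20],"rot":[0,0,-0.013]},{"grip":85,"linear":[2,5,20],"rot":[0,0,0]},{"grip":85,"linear":[0,0,20],"rot":[0,0,0]},{"grip":85,"linear":[0,0,20],"rot":[0,0,0]},{"grip":85,"linear":[0,0,20],"rot":[0,0,0]},{"grip":85,"linear":[0,0,20],"rot":[0,0,0]},{"grip":85,"linear":[0,0,20],"rot":[0,0,0]},{"grip":85,"linear":[0,0,10],"rot":[0,0,0]},{"grip":85,"linear":[0,0,0],"rot":[0,0,0]},{"grip":85,"linear":[0,0,0],"rot":[0,0,0]}]'
python3 t4.py -16
python3 - <<'E'
from h import *
c=imaging.camera_params("wrist");p,d=imaging.capture("wrist"); cv2.imwrite("pics/w11.png",p[:,:,::-1]); P=cloud("wrist",d,c); 
C0=np.array([457,-301,33]); p=P[(d>0)]; p=p[(np.hypot(*(p-C0)[:,:2].T)<45)]; p=p[(p[:,2]>36)&(p[:,2]<64)]; print(len(p),cylfit(p,C0,.24))
E
```

```text
time_s: 19.22
eef_pos: [457.0, -296.6, 106.8]
ee_rot: [0.0, 0.992, 0.125, 0.0]
force: [-0.2, 0.3, 0.9]
grip_width: 0.997
t 19.22 p [ 457.  -296.6  106.8] rotvec [ 0.0004 -0.0005  0.0066] deg 0.4
 lin cur axes [-2.   4.2 89.8]  lin final axes [-1.9  4.2 89.8] dist 89.9 F [-0.2  0.3  0.9] grip 0.997
[-0.791  0.484  1.596  0.     1.061  0.529]
6156 (array([ 455.88930304, -301.22984434,   31.95341176]), np.float64(0.24600614745371596), np.float64(54.47908640954832), np.float64(0.3513762698783669))
```

View pics/w11.png

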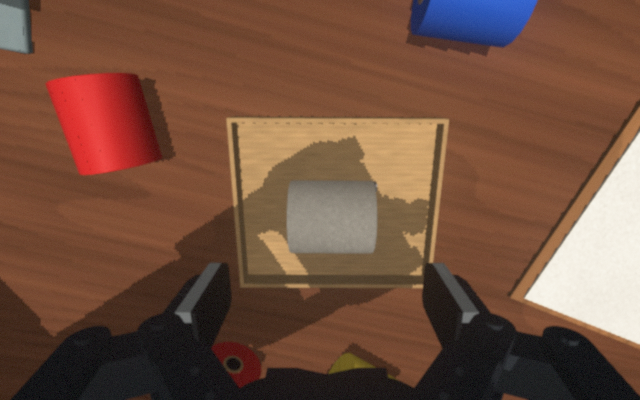

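```bash

python3 -m creep '[{"grip":85,"linear":[-1,2,10],"rot":[0,0,0.006]},{"grip":85,"linear":[-1,2.2,10],"rot":[0,0,0]},{"grip":85,"linear":[0,0,10],"rot":[0,0,0]},{"grip":85,"linear":[0,0,10],"rot":[0,0,0]},{"grip":85,"linear":[0,0,10],"rot":[0,0,0]},{"grip":85,"linear":[0,0,10],"rot":[0,0,0]},{"grip":85,"linear":[0,0,10],"rot":[0,0,0]},{"grip":85,"linear":[0,0,8],"rot":[0,0,0]},{"grip":85,"linear":[0,0,8],"rot":[0,0,0]},{"grip":85,"linear":[0,0,3.5],"rot":[0,0,0]},{"grip":85,"linear":[0,0,0],"rot":[0,0,0]},{"grip":85,"linear":[0,0,0],"rot":[0,0,0]}]'
python3 t4.py -16
python3 - <<'E'
from h import *
p,d=imaging.capture("wrist"); cv2.imwrite("pics/w12.png",p[:,:,::-1])
E
```

```text
time_s: 20.27
eef_pos: [456.2, -301.8, 17.1]
ee_rot: [0.0, 0.992, 0.122, 0.0]
force: [-0.9, 0.1, 0.5]
grip_width: 0.995
t 20.27 p [ 456.2 -301.8   17.1] rotvec [ 0.001  -0.0008  0.0013] deg 0.1
 lin cur axes [ 0.1 -0.5  0.1]  lin final axes [ 0.1 -0.5  0.1] dist 0.6 F [-0.9  0.1  0.5] grip 0.995
[-0.799  0.621  1.65   0.     0.869  0.527]
```

View pics/w12.png

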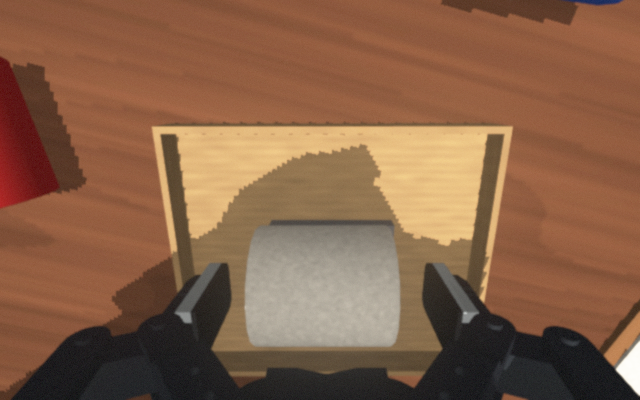

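The fresh roll is between the pads, centred at (323,285), inside the tray walls. Close and lift.

```bash

python3 -m creep '[{"grip":60,"linear":[0,0,0],"rot":[0,0,0]},{"grip":52,"linear":[0,0,0],"rot":[0,0,0]},{"grip":50,"linear":[0,0,0],"rot":[0,0,0]},{"grip":50,"linear":[0,0,0],"rot":[0,0,0]},{"grip":50,"linear":[0,0,0],"rot":[0,0,0]},{"grip":50,"linear":[0,0,-4],"rot":[0,0,0]},{"grip":50,"linear":[0,0,-10],"rot":[0,0,0]},{"grip":50,"linear":[0,0,-20],"rot":[0,0,0]},{"grip":50,"linear":[0,0,-28],"rot":[0,0,0]},{"grip":50,"linear":[0,0,-30],"rot":[0,0,0]},{"grip":50,"linear":[0,0,-30],"rot":[0,0,0]},{"grip":50,"linear":[0,0,-30],"rot":[0,0,0]}]' 40
python3 -m creep '[{"grip":50,"linear":[0,0,-30],"rot":[0,0,0]},{"grip":50,"linear":[0,0,-30],"rot":[0,0,0]},{"grip":50,"linear":[0,0,-25],"rot":[0,0,0]},{"grip":50,"linear":[0,0,0],"rot":[0,0,0]}]'
python3 - <<'E'
from h import *
c=imaging.camera_params("wrist"); s,p0,Rc=cur(); im,d=imaging.capture("wrist");cv2.imwrite("pics/w13.png",im[:,:,::-1]); P=cloud("wrist",d,c); m=np.zeros(d.shape,bool); m[240:335,270:385]=1
p=Rc.inv().apply(P[m&(d>0)]-p0)
f=least_squares(lambda v:np.hypot(p[:,0]-v[0],p[:,2]-v[1])-25,[0,-16],loss="soft_l1"); print("roll in tool x,z",f.x, np.median(abs(f.fun)))
# load point: rack origin from place1
psi=.07; P1=np.array([522.9,14.4]); xr=np.array([np.cos(psi),np.sin(psi)])
L=np.r_[P1+xr*(165-19),124]; print("load",L)
R=toolR(psi,0,True); plan(L+[0,0,150],R)
im,d=imaging.capture("scene");cv2.imwrite("pics/s13.png",im[:,:,::-1]);
P=cloud("scene",d); p=P[(d>0)&(P[...,0]>560)&(P[...,0]<730)]; u=(p[:,:2]-P1)@xr+19; v=(p[:,:2]-P1)@np.array([-xr[1],xr[0]])
k=(u>140)&(u<205)&(abs(v)<45)&(p[:,2]>80)&(p[:,2]<130); 
for u0 in range(100,230,10):
    m=(abs(u-u0)<5)&(abs(v)<60)&(p[:,2]>70)&(p[:,2]<150)
    if m.sum()>5: print(u0,m.sum(),"v",np.percentile(v[m],[2,98]).round(1),"z",np.percentile(p[m,2],[5,50,95]).round(1))
E
```

```text
time_s: 21.32
eef_pos: [455.7, -301.3, 171.2]
ee_rot: [0.0, 0.992, 0.122, 0.0]
force: [-0.2, -0.8, -1.6]
grip_width: 0.65
time_s: 21.65
eef_pos: [456.8, -302.4, 260.0]
ee_rot: [0.004, 0.992, 0.122, 0.003]
force: [0.4, -0.4, -0.1]
grip_width: 0.653
roll in tool x,z [-3.79970144e-03 -1.43736922e+01] 0.37547681909209274
load [668.54244604  24.61165571 124.        ]
t 21.7 p [ 456.3 -301.9  257. ] rotvec [ 0.005  -0.0038  0.1754] deg 10.1
 lin cur axes [ 285.2 -265.   -17.5]  lin final axes [ 234.5 -310.8  -17. ] dist 389.8 F [ 1.  -0.9 -1.9] grip 0.654
100 155 v [-56.7  54.1] z [ 80.9 143.3 149.4]
110 70 v [-33.2  33.7] z [82.  85.4 91.1]
120 65 v [-32.5  33.1] z [85.1 87.8 93.4]
130 66 v [-33.1  33.9] z [86.9 89.9 95.2]
140 74 v [-32.2  33.6] z [88.9 92.3 98.3]
150 69 v [-32.5  33.7] z [ 91.1  94.6 100.2]
160 76 v [-32.9  33.6] z [ 94.1  97.  103. ]
170 73 v [-32.8  33.2] z [ 95.9  99.2 105. ]
180 75 v [-32.5  34.7] z [ 97.9 101.7 106.5]
190 65 v [-32.5  33.3] z [101.7 104.6 109.3]
200 34 v [-32.9  32.9] z [ 71.   74.9 111.4]
210 179 v [-31.5  33.4] z [105.6 116.2 125.7]
```

View pics/w13.png

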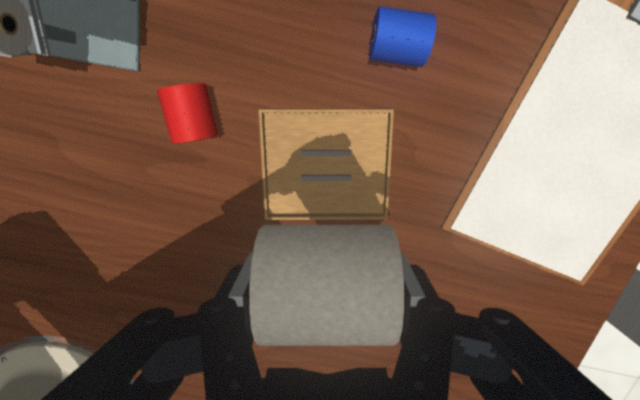

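Grasp is good, roll centred at (327,288), and the tray's ridges are empty. Over to the back of the lane, above the carton's height.

```bash

python3 -m creep '[{"grip":50,"linear":[0,0,-14],"rot":[0.005,-0.004,0.088]},{"grip":50,"linear":[0,0,0],"rot":[0,0,0.087]},{"grip":50,"linear":[16,-22,0],"rot":[0,0,0]},{"grip":50,"linear":[16,-22,0],"rot":[0,0,0]},{"grip":50,"linear":[16,-22,0],"rot":[0,0,0]},{"grip":50,"linear":[16,-22,0],"rot":[0,0,0]},{"grip":50,"linear":[16,-22,0],"rot":[0,0,0]},{"grip":50,"linear":[16,-22,0],"rot":[0,0,0]},{"grip":50,"linear":[16,-22,0],"rot":[0,0,0]},{"grip":50,"linear":[16,-22,0],"rot":[0,0,0]},{"grip":50,"linear":[16,-22,0],"rot":[0,0,0]},{"grip":50,"linear":[16,-22,0],"rot":[0,0,0]}]'
cat > t5.py <<'E'
from h import *
import sys
psi=.07; L=np.array([668.5,24.9,124]); R=toolR(psi,0,True); plan(L+[0,0,-15.5+float(sys.argv[1])],R); print(sensors.sense()["joints"].round(3))
E
python3 t5.py 150
```

```text
time_s: 22.75
eef_pos: [600.0, -69.3, 266.7]
ee_rot: [-0.002, 0.999, 0.035, -0.003]
force: [-0.6, 0.3, -0.4]
grip_width: 0.648
t 22.75 p [600.  -69.3 266.7] rotvec [-0.0048  0.0065  0.0004] deg 0.5
 lin cur axes [ 75.  -89.2   8.2]  lin final axes [ 74.9 -89.2   8.2] dist 116.8 F [-0.6  0.3 -0.4] grip 0.648
[-0.31   0.476  1.171  0.002  1.502  1.191]
```

```bash

python3 -m creep '[{"grip":50,"linear":[18,-18,0],"rot":[-0.005,0.006,0]},{"grip":50,"linear":[19,-18,0],"rot":[0,0,0]},{"grip":50,"linear":[19,-18,0],"rot":[0,0,0]},{"grip":50,"linear":[18,-18,0],"rot":[0,0,0]},{"grip":50,"linear":[0,-17,0],"rot":[0,0,0]},{"grip":50,"linear":[0,0,0],"rot":[0,0,0]},{"grip":50,"linear":[0,0,0],"rot":[0,0,0]}]'
python3 t5.py 60
python3 - <<'E'
from h import *
p,d=imaging.capture("wrist"); cv2.imwrite("pics/w14.png",p[:,:,::-1])
E
```

```text
time_s: 23.33
eef_pos: [667.2, 23.7, 266.8]
ee_rot: [0.0, 0.999, 0.036, -0.0]
force: [-0.8, -0.9, -1.3]
grip_width: 0.651
t 23.33 p [667.2  23.7 266.8] rotvec [0.0009 0.0005 0.0016] deg 0.1
 lin cur axes [ 1.5 -1.2 98.3]  lin final axes [ 1.4 -1.1 98.3] dist 98.3 F [-0.8 -0.9 -1.3] grip 0.651
[-1.390e-01  6.330e-01  9.240e-01 -1.000e-03  1.586e+00  1.360e+00]
```

View pics/w14.png

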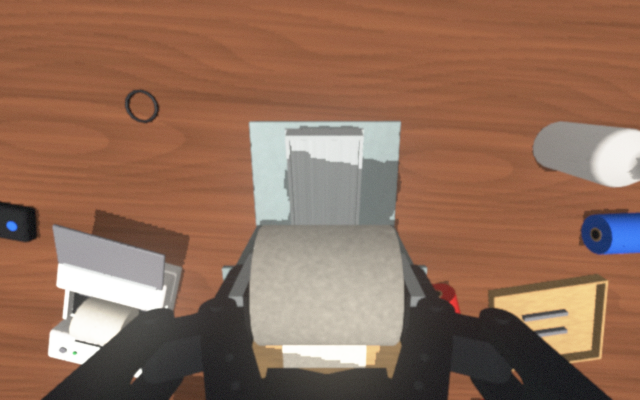

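```bash

python3 -m creep '[{"grip":50,"linear":[0,0,10],"rot":[0,0,0]},{"grip":50,"linear":[0,0,12],"rot":[0,0,0]},{"grip":50,"linear":[0,0,12],"rot":[0,0,0]},{"grip":50,"linear":[0,0,12],"rot":[0,0,0]},{"grip":50,"linear":[0,0,12],"rot":[0,0,0]},{"grip":50,"linear":[0,0,0],"rot":[0,0,0]},{"grip":50,"linear":[0,0,0],"rot":[0,0,0]}]'
python3 t5.py 0
python3 - <<'E'
from h import *
c=imaging.camera_params("wrist");im,d=imaging.capture("wrist"); cv2.imwrite("pics/w15.png",im[:,:,::-1]); P=cloud("wrist",d,c)
psi=.07;P1=np.array([522.9,14.4]); xr=np.array([np.cos(psi),np.sin(psi)])
p=P[(d>0)]; u=(p[:,:2]-P1)@xr+19; v=(p[:,:2]-P1)@np.array([-xr[1],xr[0]])
for u0 in range(170,225,5):
    m=(abs(u-u0)<2.5)&(abs(v)<60)&(p[:,2]>85)&(p[:,2]<135)
    if m.sum()>5:
        # inner floor vs rails
        zf=np.median(p[m,2]); r=m&(p[:,2]>zf+3.5)
        vr=v[r]; print(u0,m.sum(),"v",np.percentile(v[m],[.5,99.5]).round(1),"zf",zf.round(1),"rails inner",(vr[vr<0].max().round(1) if (vr<0).any() else None, vr[vr>0].min().round(1) if (vr>0).any() else None))
E
```

```text
time_s: 23.97
eef_pos: [667.3, 22.3, 209.5]
ee_rot: [0.0, 0.999, 0.035, 0.0]
force: [0.1, -0.0, -1.4]
grip_width: 0.652
t 23.97 p [667.3  22.3 209.5] rotvec [ 0.001  -0.0006 -0.0007] deg 0.1
 lin cur axes [  1.4  -2.6 101. ]  lin final axes [  1.4  -2.5 101. ] dist 101.1 F [ 0.1 -0.  -1.4] grip 0.652
[-1.410e-01  6.540e-01  1.033e+00 -1.000e-03  1.454e+00  1.360e+00]
170 525 v [-33.7  33.8] zf 98.6 rails inner (np.float64(-30.9), np.float64(31.0))
175 529 v [-34.7  33.5] zf 99.9 rails inner (np.float64(-31.0), np.float64(31.1))
180 535 v [-33.8  33.8] zf 101.1 rails inner (np.float64(-30.8), np.float64(30.9))
185 565 v [-33.6  33.5] zf 102.3 rails inner (np.float64(-30.9), np.float64(31.1))
190 568 v [-33.9  33.8] zf 103.5 rails inner (np.float64(-30.9), np.float64(31.0))
195 574 v [-33.6  33.7] zf 104.5 rails inner (np.float64(-30.8), np.float64(31.1))
200 631 v [-33.5  33.7] zf 105.6 rails inner (np.float64(-30.8), np.float64(30.9))
205 324 v [-33.1  33.2] zf 123.4 rails inner (None, None)
210 967 v [-34.   34.5] zf 118.6 rails inner (np.float64(-0.3), np.float64(0.3))
215 189 v [-34.3  34.5] zf 106.8 rails inner (None, None)
```

View pics/w15.png

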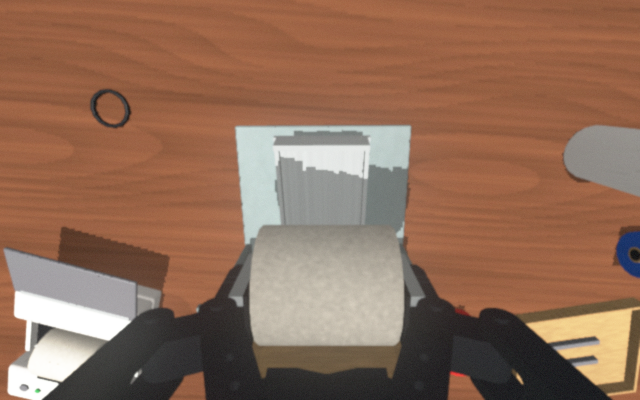

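The lane is centred (rails at ±31 about my line). Descend.

```bash
sed -i 's/24.9,124/24.65,124/' t5.py
python3 -m creep '[{"grip":50,"linear":[1.4,-2.3,8],"rot":[0.001,-0.0006,-0.0007]},{"grip":50,"linear":[0,0,10],"rot":[0,0,0]},{"grip":50,"linear":[0,0,10],"rot":[0,0,0]},{"grip":50,"linear":[0,0,10],"rot":[0,0,0]},{"grip":50,"linear":[0,0,10],"rot":[0,0,0]},{"grip":50,"linear":[0,0,10],"rot":[0,0,0]},{"grip":50,"linear":[0,0,10],"rot":[0,0,0]},{"grip":50,"linear":[0,0,9],"rot":[0,0,0]},{"grip":50,"linear":[0,0,9],"rot":[0,0,0]},{"grip":50,"linear":[0,0,7],"rot":[0,0,0]},{"grip":50,"linear":[0,0,0],"rot":[0,0,0]},{"grip":50,"linear":[0,0,0],"rot":[0,0,0]}]'
python3 t5.py 0
```

```text
time_s: 25.02
eef_pos: [669.1, 25.5, 117.1]
ee_rot: [0.0, 0.999, 0.036, 0.001]
force: [-0.7, 0.1, -0.4]
grip_width: 0.652
t 25.02 p [669.1  25.5 117.1] rotvec [ 0.0002 -0.0013  0.001 ] deg 0.1
 lin cur axes [-0.7  0.8  8.6]  lin final axes [-0.6  0.8  8.6] dist 8.6 F [-0.7  0.1 -0.4] grip 0.652
[-0.137  0.727  1.149  0.     1.264  1.363]
```

```bash

python3 -m creep '[{"grip":50,"linear":[0,0.8,2],"rot":[0,0,0]},{"grip":50,"linear":[0,0,2],"rot":[0,0,0]},{"grip":50,"linear":[0,0,2],"rot":[0,0,0]},{"grip":50,"linear":[0,0,0],"rot":[0,0,0]}]'
python3 -m creep '[{"grip":50,"linear":[0,0,1],"rot":[0,0,0]},{"grip":50,"linear":[0,0,0.5],"rot":[0,0,0]},{"grip":50,"linear":[0,0,0],"rot":[0,0,0]}]'
python3 t5.py 0
```

```text
time_s: 25.35
eef_pos: [669.0, 24.7, 111.0]
ee_rot: [0.0, 0.999, 0.035, 0.001]
force: [0.3, -0.4, -1.7]
grip_width: 0.65
time_s: 25.6
eef_pos: [669.1, 24.7, 109.7]
ee_rot: [0.0, 0.999, 0.035, 0.001]
force: [0.0, -0.1, -1.0]
grip_width: 0.648
t 25.6 p [669.1  24.7 109.7] rotvec [ 0.0002 -0.0015  0.001 ] deg 0.1
 lin cur axes [-0.6  0.   1.2]  lin final axes [-0.6  0.   1.2] dist 1.3 F [ 0.  -0.1 -1. ] grip 0.648
[-0.138  0.734  1.157  0.     1.249  1.362]
```

```bash

python3 -m creep '[{"grip":50,"linear":[0,0,0.7],"rot":[0,0,0]},{"grip":50,"linear":[0,0,0],"rot":[0,0,0]}]'
python3 -m creep '[{"grip":50,"linear":[0,0,0.7],"rot":[0,0,0]},{"grip":50,"linear":[0,0,0],"rot":[0,0,0]}]'
```

```text
time_s: 25.77
eef_pos: [669.1, 24.7, 109.0]
ee_rot: [0.0, 0.999, 0.035, 0.001]
force: [0.7, -0.1, -0.9]
grip_width: 0.652
time_s: 25.93
eef_pos: [669.3, 24.7, 108.6]
ee_rot: [0.0, 0.999, 0.036, 0.001]
force: [-0.5, -0.8, 1.7]
grip_width: 0.65
```

Light contact, Fz now +1.7 N. Release and withdraw straight up.

```bash

python3 -m creep '[{"grip":60,"linear":[0,0,0],"rot":[0,0,0]},{"grip":70,"linear":[0,0,0],"rot":[0,0,0]},{"grip":80,"linear":[0,0,0],"rot":[0,0,0]},{"grip":85,"linear":[0,0,0],"rot":[0,0,0]},{"grip":85,"linear":[0,0,0],"rot":[0,0,0]},{"grip":85,"linear":[0,0,-5],"rot":[0,0,0]},{"grip":85,"linear":[0,0,-10],"rot":[0,0,0]},{"grip":85,"linear":[0,0,-20],"rot":[0,0,0]},{"grip":85,"linear":[0,0,-25],"rot":[0,0,0]},{"grip":85,"linear":[0,0,-30],"rot":[0,0,0]},{"grip":85,"linear":[0,0,-30],"rot":[0,0,0]},{"grip":85,"linear":[0,0,-30],"rot":[0,0,0]}]'
python3 - <<'E'
from h import *
im,d=imaging.capture("wrist"); cv2.imwrite("pics/w16.png",im[:,:,::-1])
p,d=imaging.capture("scene"); cv2.imwrite("pics/s16.png",cv2.resize(p[150:310,250:450,::-1],None,fx=3.5,fy=3.5))
P=cloud("scene",d); P=P[d>0]
psi=.07;P1=np.array([522.9,14.4]); xr=np.array([np.cos(psi),np.sin(psi)]); yr=np.array([-xr[1],xr[0]])
q=np.c_[(P[:,:2]-P1)@xr+19,(P[:,:2]-P1)@yr,P[:,2]]
q=q[(abs(q[:,1])<30)&(q[:,0]>98)&(q[:,0]<145)&(q[:,2]>100)&(q[:,2]<142)]
C0=np.array([116,0,112.]); print(len(q)); print(cylfit(q,C0,0))
E
```

```text
time_s: 26.93
eef_pos: [668.7, 24.8, 261.1]
ee_rot: [0.0, 0.999, 0.036, 0.001]
force: [0.4, -0.4, 0.1]
grip_width: 0.996
420
(array([116.20060279,  -0.27226975, 112.12973627]), np.float64(0.01562421092138441), np.float64(55.62693968669727), np.float64(1.2599477216571113))
```

View pics/s16.png

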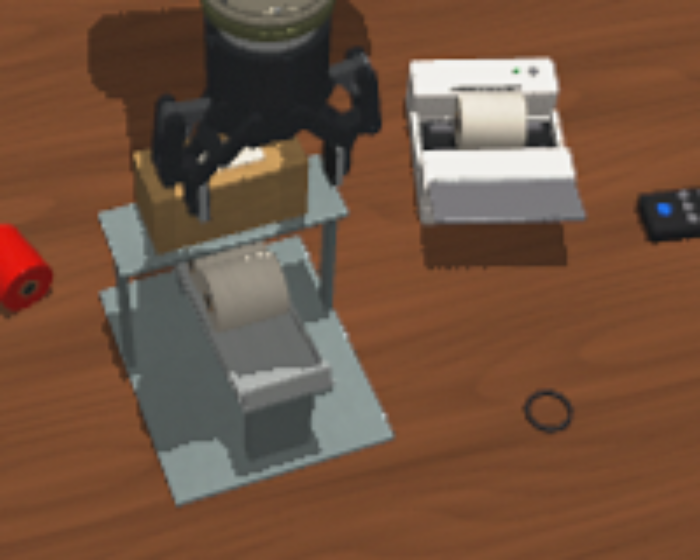

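View pics/w16.png

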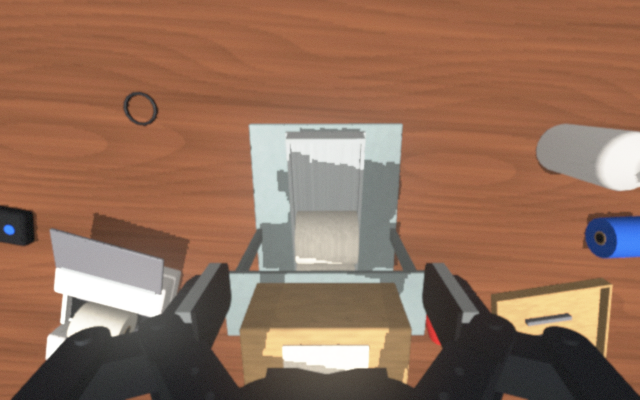

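The new roll fits at rack (116, 0, 112), which is place3. I'll let things settle with a few idle rows, check the front roll in the top view, then hand in.

```bash

python3 -m creep '[{"grip":85,"linear":[0,0,0],"rot":[0,0,0]},{"grip":85,"linear":[0,0,0],"rot":[0,0,0]},{"grip":85,"linear":[0,0,0],"rot":[0,0,0]},{"grip":85,"linear":[0,0,0],"rot":[0,0,0]},{"grip":85,"linear":[0,0,0],"rot":[0,0,0]},{"grip":85,"linear":[0,0,0],"rot":[0,0,0]}]'
python3 - <<'E'
from h import *
im,d=imaging.capture("top"); cv2.imwrite("pics/t17.png",cv2.resize(im[130:260,180:470,::-1],None,fx=2.7,fy=2.7))
P=cloud("top",d)[d>0]; d0=np.load("pics/top0.npy"); P0=cloud("top",d0)[d0>0]
for p in(P0,P):
    q=p[(abs(p[:,1]-13)<26)&(p[:,0]>490)&(p[:,0]<536)&(p[:,2]>92)&(p[:,2]<125)]; print(len(q), cylfit(q,np.array([523,14,90.]),.07) if len(q)>20 else "")
q=P[(np.hypot(P[:,0]-452,P[:,1]-289)<40)&(P[:,2]>60)&(P[:,2]<80)]; print("oldest",len(q),cylfit(q,np.array([452,289,50.]),-.24) if len(q)>20 else "")
E
```

```text
time_s: 27.53
eef_pos: [668.8, 24.7, 257.9]
ee_rot: [0.0, 0.999, 0.035, 0.0]
force: [0.2, 0.5, 0.3]
grip_width: 0.997
180 (array([525.68524199,  12.8773462 ,  89.72724464]), np.float64(0.06189988140126002), np.float64(51.39077400491472), np.float64(1.2534407632188014))
0 
oldest 214 (array([454.76887403, 286.86822889,  49.36276452]), np.float64(-0.226204765735238), np.float64(55.78683982964537), np.float64(1.3165970871637462))
```

View pics/t17.png

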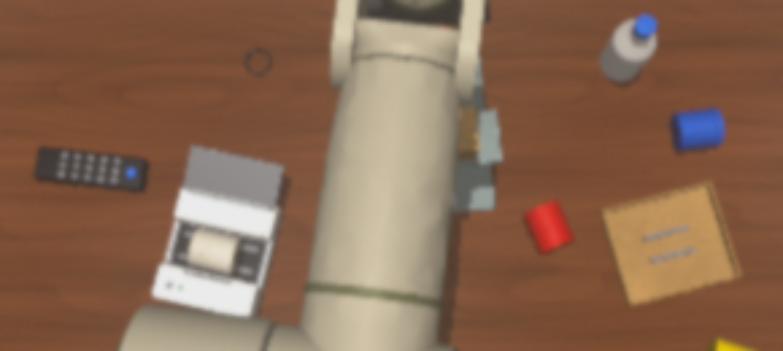

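The arm hides the front roll, so I'll swing aside to confirm.

```bash

python3 -m creep '[{"grip":85,"linear":[0,0,-10],"rot":[0,0,0]},{"grip":85,"linear":[0,20,0],"rot":[0,0,0]},{"grip":85,"linear":[0,22,0],"rot":[0,0,0]},{"grip":85,"linear":[0,22,0],"rot":[0,0,0]},{"grip":85,"linear":[0,22,0],"rot":[0,0,0]},{"grip":85,"linear":[0,22,0],"rot":[0,0,0]},{"grip":85,"linear":[0,22,0],"rot":[0,0,0]},{"grip":85,"linear":[0,22,0],"rot":[0,0,0]},{"grip":85,"linear":[0,22,0],"rot":[0,0,0]},{"grip":85,"linear":[0,22,0],"rot":[0,0,0]},{"grip":85,"linear":[0,22,0],"rot":[0,0,0]},{"grip":85,"linear":[0,0,0],"rot":[0,0,0]}]'
python3 - <<'E'
from h import *
im,d=imaging.capture("top"); cv2.imwrite("pics/t18.png",cv2.resize(im[130:260,180:470,::-1],None,fx=2.7,fy=2.7))
p=cloud("top",d)[d>0]
q=p[(abs(p[:,1]-13)<26)&(p[:,0]>490)&(p[:,0]<536)&(p[:,2]>92)&(p[:,2]<125)]; print(len(q), cylfit(q,np.array([523,14,90.]),.07) if len(q)>20 else "")
E
```

```text
time_s: 28.58
eef_pos: [684.0, -196.9, 268.4]
ee_rot: [0.001, 0.999, 0.033, 0.001]
force: [0.2, -0.2, -1.0]
grip_width: 0.996
176 (array([525.79150341,  13.4063379 ,  89.97077218]), np.float64(0.0869724745317463), np.float64(51.38403149729747), np.float64(1.28859455533566))
```

View pics/t18.png

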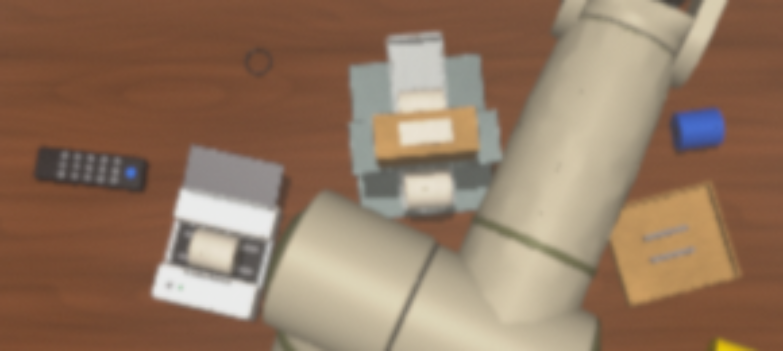

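The front roll at (428,188) sits where the oldest one was, to within about 1 mm. The oldest lies in the well at (213,250). The arm is well above everything, so I'm handing in.

```bash
python3 -c "
from rig import ctrl; print(ctrl.finish_job())"
```

```text
the job is handed in; nothing more can be done
None
```

I moved the oldest roll from the front of the rack into the printer's well. The other two rolled forward by themselves, and I loaded the new roll at the back of the lane. The job was handed in at about 28.6 s of the 72 s allowed; the handing-in reported no verdict.

My last checks:
- **Oldest roll:** it lies about 1 mm from the well's middle, with its axis along the trough and within about 0.02 rad. The top camera reads about 3 mm differently from the wrist camera, which is within the calibration error.
- **Former second roll:** it sits within about 1 mm of where the oldest one was, against the stop.
- **New roll:** it fits at (116, 0, 112) mm in the rack's frame, which is place3.
- **Former third roll:** it is hidden under the shelf, so I did not measure it. Its place follows from the rolls in front of and behind it.
- **Bystanders:** the remote and the lens ring look unmoved in the last picture. The arm covers the bottle there, but it stood in place in the view just before, and the arm passed above it.

On the first approach to the front roll, the last joint ran into its limit. I backed off and turned the gripper half a turn about its axis. Nothing was touched while doing so.

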